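# Mix the blue dye, set it out and lock off the mixer

### The job

Shake up the blue dye: take the blue bottle, press it upright all the way down on the mixer's sprung rubber cup and keep it down for two seconds while the power is on, then set it down standing on the clear part of the cork board. After that push the red stop flap of the yellow power switch fully shut, and lock it off by putting the black-knobbed lock pin right down through the flap's tab and the lug under it. Do not drop or tip the blue bottle, and leave the other things where they are.

Things in the scene. Friction and masses are not known exactly. Their poses are not given: they have to be found in the camera images.
- bottle_blue: dye bottle to mix: blue, capped, 115 mm tall, 0.13 to 0.25 kg. Straight round body 50 mm in diameter up to 85 mm, sloped shoulder, white cap 25 mm in diameter from 95 mm up. Origin at the centre of its underside, z up. Stands on the table among two other bottles (95 mm or more between centres). Grip it from above round the body, about 70 mm over its base; lift straight up
- bottle_red: capped squeeze dye bottle, same shape as the blue one (50 mm diameter, 115 mm tall), origin at the centre of its underside; leave alone. Colour: red
- bottle_yellow: capped squeeze dye bottle, same shape as the blue one (50 mm diameter, 115 mm tall), origin at the centre of its underside; leave alone. Colour: yellow
- cup_floor (a point): centre of the floor of the mixer's black rubber cup, z up; moves with the cup, 132 mm above the table when up. Floor at least 58 mm in diameter, inside a rim 12 mm high, 84 mm over all, about 74 mm inside at the mouth. The cup is on top of the white mixer, which is otherwise up to 110 mm high
- cup (a joint): downward travel of the mixer's sprung cup in m: 0 up, 0.012 fully down on its stop. It begins to sink at about 4 N and reaches the rigid stop at 10 N; it springs back when let go. A bottle's own weight does not press it down. 12 to 20 N on the bottle is a full press
- mixer: bottle mixer: white body 170 mm (x) by 150 mm (y), fixed to the table; origin at the centre of its underside, its cup's axis is 15 mm to +x of it. Its power is on as long as the stop flap is open
- board: brown cork board fixed to the table, 180 mm (x) by 170 mm (y), 6 mm thick; origin at the centre of its underside. The brush pot stands on the far (+x) part of it, on either side; the near (-x) half is clear. The whole base of the bottle must stand on the board
- brush_pot: clear pot 66 mm in diameter and 85 mm tall with three brushes that reach 162 mm and lean up to 27 mm from its axis; origin at the centre of its underside; stands on the far part of the cork board; leave alone
- switch_box: yellow power switch on a steel plate fixed to the table: box 88 (x) x 80 (y) x 60 mm high, origin under its centre, z up. At its -x end a steel lug sticks out level with the box top, its lock hole 60 mm from the origin. At y = +78 mm is the steel tube (26 mm in diameter, top 62 mm above the table) in which the lock pin is parked
- flap (a joint): angle of the red stop flap on top of the switch box: 0 fully shut (lying flat), 0.9 fully open. It starts open (0.55 to 0.85), the power being on. It stays where it is put; a push of about 2 N from above closes it
- flap_push (a point): spot on the flap's top face 60 mm from its hinge; moves with the flap. Pushed straight down with closed fingers over the place where it lies when shut (40 mm from the lock hole's centre towards the hinge, at the lock hole's height), the flap shuts
- flap_hinge (a point): middle of the flap's hinge line (along the switch box's y axis), 40 mm to the box's +x, at the height of the box top (60 mm). The flap is 70 mm wide, 6 mm thick and 82 mm long from the hinge, and ends in a tab 36 x 34 mm with the hole in it 100 mm from the hinge
- lock_hole (a point): centre of the lock hole at the level of the tab's top face when the flap is shut (66 mm above the table); fixed to the box, z up. The hole is vertical and 11 mm in diameter, straight through the tab (6 mm) and the lug (8 mm), open below
- lock_pin: lock pin, 70 g: steel shank 8 mm in diameter, 55 mm long, pointed below, under a black round knob 24 mm in diameter, 40 mm tall, with a red band. Origin at the middle of the knob's underside; z up, shank to -z. Starts upright and loose in the parking tube, knob resting on its top; lifts straight out (55 mm). Fully in, the knob rests on the tab
- scissors: orange-handled scissors, 190 mm long, lying on the table; leave alone
- palette: white round paint palette, 120 mm in diameter, 8 mm thick, on the table; leave alone
- stapler: blue and black stapler, 140 mm long, on the table; leave alone
- tape_case: yellow tape measure case, 62 x 30 x 58 mm, on the table; leave alone
Not all that is in view belongs to the job. Leave any orange look-alike of the lock_pin alone.

How it is judged:
By the outcome, as a careful person would: the job done as asked, in the order asked, and still so for the second after the job is handed in, with the robot touching nothing.
It also fails if it takes over 72 s, if anything falls off the work surface, if the arm or the gripper's body presses on something with over 40 N, if the wrist force passes 120 N, or if a joint passes its speed limit or range.

### The arm

A 6-joint arm with a two-finger parallel gripper is mounted at the origin on the work surface. World frame = base frame: x ahead of the robot, y to its left, z up, the work surface at z = 0. Lengths are in mm, angles in degrees, forces in N, time in s.
With the tool pointing down it reaches from about 300 to 850 mm from the base axis. Payload 4.2 kg.
Tool frame: the origin (TCP) lies at the very end of the fingers, on their centre line; the grasp point (between the pads) lies 19 mm behind it; z points along the fingers, y is the line along which they close (so a half turn about z gives the same grasp; the last joint's range is limited). The gripper opens to 91 mm and grips with 3 to 60 N. Pads are 32 mm wide; open, the fingers measure 118 mm over their backs; the gripper's body (76 mm by 178 mm) begins 60 mm behind the grasp point.
Start: joints at [-74.599, 18.312, 89.639, -0, 72.044, -1.146], TCP at [163.764, -551.203, 213.976] pointing down, gripper open.
Joint ranges: [-177.97, 177.97], [-48.28, 115.42], [12.27, 149.76], [-77.06, 257.06], [2.81, 150.46], [-146.56, 146.56]. Speed limits (degrees/s): [147.25, 147.25, 180, 180, 180, 180].

### API

Orientations are given as [roll, pitch, yaw] about the fixed x, y, z axes, in that order (R = Rz(yaw) Ry(pitch) Rx(roll)).
In Python, from workcell import env, grab_frame gives the robot as it stands. The module is installed in compiled form; this text tells all that it offers.
- The arm moves only by the tool move_arm, never from a script. Its argument "plan" is a list of rows, each an object of numbers: "tx", "ty", "tz": the shift along the tool's x, y, z in cm; "wx", "wy", "wz": the turn, a rotation vector about the tool's x, y, z in rad. In form: [{"tx": .., "ty": .., "tz": .., "wx": .., "wy": .., "wz": ..}, ...]. A call has 1 to 12 rows; each row shifts and turns the commanded pose from where the row before left it, along the tool's axes as they then stand; what a row does not reach is not made up. A row lasts 1/12 s, in which the tool goes at most 41.7 mm and 7.16 degrees, less where a joint would pass 70% of its speed; a pose out of reach is approached as far as the arm can. A call is refused whole if a number of a shift passes 4.17 or a number of a turn 0.125, either way. A call with a gripper value outside its range is refused whole. "gripper" is the finger opening in cm, from 0 to 9.12, set as the call begins (left out, the last holds). The fingers move at their own pace and stop on an object; "force" is the grip in N (left out, the last holds). Time passes only in rows, so rows that do not move let the fingers close. It gives the time, the measured TCP pose, the force, the opening and the grip force at its end, in the units of the state.
- env.state(): the state, without advancing time (a new reading comes with each control period).
- grab_frame(name): name is "scene" or "side" or "wrist"; returns a dict with "color" (480x640x3 uint8, red, green, blue), "vfov" (degrees; the focal length in pixels is half the picture's height over the tangent of half this angle, whatever the lens; pixels are square), "cx", "cy" (the principal point, pixels), "view" (4x4, takes a point from world to camera coordinates). Camera axes: x right, y up, looking along -z (the intrinsics and any distortion apply to the point x, -y, -z); pixel columns grow to the right and rows downward; lengths in mm; the calibration is good to about 2 mm. A picture is of the moment at which its call begins. There is no depth.
- env.job_done(): hands the job in; it is judged then, once.
The state is a dict: "time_s": time; "qpos": joint angles; "qvel": joint speeds; "effort": joint torques, N m; "ee_pos": TCP position; "ee_rot": TCP orientation; "force": force on the tool from outside, world axes, zero at the start; "torque": the same for the moment, N m; "gripper_width": finger opening in mm; "gripper_force": force on a finger pad.
Only numpy, scipy, OpenCV 4.12 (cv2) and the standard library are available. Lean on these libraries where they do the work, as an engineer would, in place of code of your own. Each camera call takes 0.05 s, during which the arm holds its last target. There are 200 camera calls.

## Working session

There is one attempt and no reset: what is moved stays moved. The work goes in short steps, Python scripts to look and compute and a tool call to move; the robot and the scene stay as the last step left them, time stands still between calls to the robot, and variables do not carry over. Pictures are saved under pics/ and viewed, at most 10 in all, crops included, and the job is handed in when it is done.

Besides the shell and the picture viewer there is one more tool, called as name(argument=value, ...), one argument or row to a line, values as JSON. move_arm: Moves the arm, as the interface text tells. Its arguments: {"type":"object","properties":{"plan":{"type":"array","items":{"type":"object","properties":{"tx":{"type":"number"},"ty":{"type":"number"},"tz":{"type":"number"},"wx":{"type":"number"},"wy":{"type":"number"},"wz":{"type":"number"}}}},"gripper":{"type":"number"},"force":{"type":"number"}},"required":["plan"]}

```bash
mkdir -p pics; python3 - <<'E'
from workcell import env, grab_frame
import cv2, pickle
d={}
for n in("scene","side","wrist"):
    f=grab_frame(n); d[n]=f; cv2.imwrite(f"pics/{n}0.png",f["color"][:,:,::-1]); print(n,f["vfov"],f["cx"],f["cy"],f["view"].round(3).tolist(),[k for k in f])
pickle.dump(d,open("f0.pkl","wb"))
print(env.state())
E
```

```text
scene 50.532704051382666 317.4920457685644 239.80399559671594 [[-0.504, 0.864, 0.003, 297.296], [-0.69, -0.404, 0.601, 285.327], [0.52, 0.301, 0.799, -1456.613], [0.0, 0.0, 0.0, 1.0]] ['color', 'vfov', 'cx', 'cy', 'view']
side 51.633798726163356 320.03258239705127 232.3935135154553 [[0.933, -0.359, -0.015, -506.603], [0.247, 0.612, 0.751, -170.248], [-0.26, -0.704, 0.66, -1054.775], [0.0, 0.0, 0.0, 1.0]] ['color', 'vfov', 'cx', 'cy', 'view']
wrist 58.25671524125621 323.2025889814324 239.61344501054856 [[0.285, -0.959, -0.001, -575.449], [0.916, 0.272, -0.294, 32.782], [0.282, 0.083, 0.956, -393.271], [0.0, 0.0, 0.0, 1.0]] ['color', 'vfov', 'cx', 'cy', 'view']
{'time_s': 0.15, 'qpos': array([-7.46004595e+01,  1.83444841e+01,  8.96879198e+01, -6.47199073e-04,
        7.20447013e+01, -1.14661244e+00]), 'qvel': array([-0.01008752, -0.08797065, -0.25159954, -0.03748254,  0.03179409,
       -0.02414581]), 'effort': array([ 7.21805081e-04, -4.12771940e+01, -2.32154131e+01,  7.27917929e-02,
        4.33791114e-02, -9.64428818e-05]), 'ee_pos': array([ 163.64704537, -550.84243687,  213.3172865 ]), 'ee_rot': array([-1.79922898e+02, -9.27650919e-04,  1.65463522e+01]), 'force': array([0.52223222, 0.33678144, 0.25936844]), 'torque': array([ 0.00374792,  0.0107926 , -0.05512374]), 'gripper_force': 0.0, 'gripper_width': 91.2319514010328}
```

View pics/scene0.png

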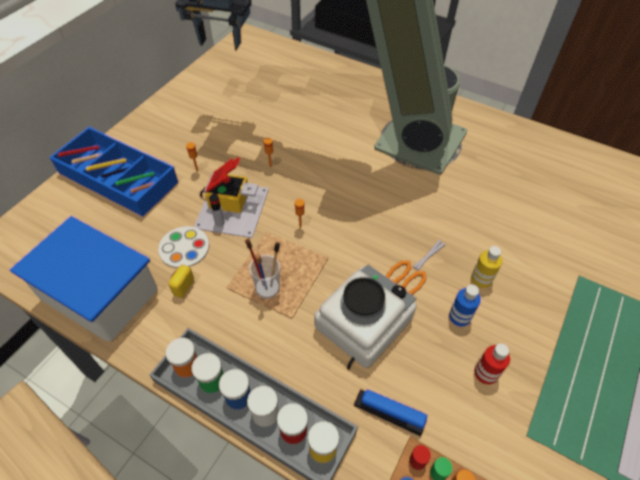

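View pics/side0.png

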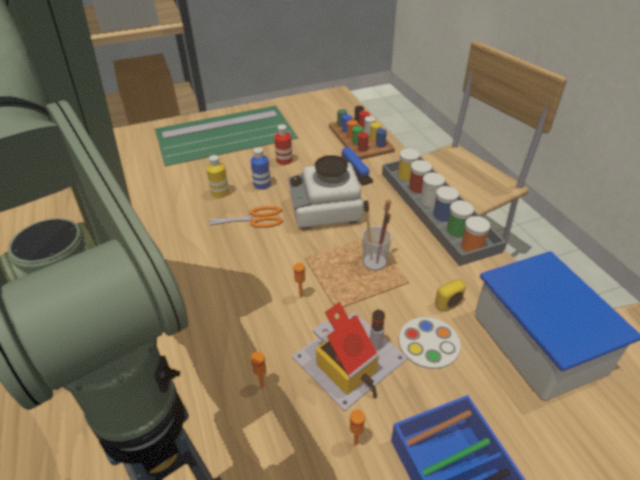

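The scene view shows the blue bottle at about (464,306), the cup at (364,298), the board at (280,272) and the switch at (225,190). In the side view the blue bottle is at (261,168), the cup at (331,170) and the switch at (347,350). Next I'll zoom in to get finer pixel positions.

```bash
cat > h.py <<'E'
import numpy as np, cv2
from workcell import env, grab_frame
def K(f):
    F=240/np.tan(np.radians(f["vfov"]/2)); return F
def proj(f,P):
    P=np.atleast_2d(P).astype(float); c=P@f["view"][:3,:3].T+f["view"][:3,3]
    return np.c_[f["cx"]+K(f)*c[:,0]/-c[:,2], f["cy"]+K(f)*-c[:,1]/-c[:,2]]
def ray(f,uv):
    R=f["view"][:3,:3]; t=f["view"][:3,3]; F=K(f)
    d=R.T@np.array([(uv[0]-f["cx"])/F,-(uv[1]-f["cy"])/F,-1]); return -R.T@t, d/np.linalg.norm(d)
def onz(f,uv,z):
    o,d=ray(f,uv); return o+d*(z-o[2])/d[2]
def tri(pairs):
    A=np.zeros((3,3));b=np.zeros(3)
    for f,uv in pairs:
        o,d=ray(f,uv); M=np.eye(3)-np.outer(d,d); A+=M;b+=M@o
    return np.linalg.solve(A,b)
def crop(f,x0,y0,x1,y1,w=400,h=300):
    im=np.ascontiguousarray(f["color"][y0:y1,x0:x1,::-1]); s=min(w/(x1-x0),h/(y1-y0))
    im=cv2.resize(im,None,fx=s,fy=s,interpolation=cv2.INTER_CUBIC)
    for x in range((x0//20+1)*20,x1,20):
        X=int((x-x0+.5)*s); cv2.line(im,(X,0),(X,6),(0,0,0),1); cv2.putText(im,str(x),(X-10,16),0,.35,(0,0,255),1)
    for y in range((y0//20+1)*20,y1,20):
        Y=int((y-y0+.5)*s); cv2.line(im,(0,Y),(6,Y),(0,0,0),1); cv2.putText(im,str(y),(8,Y+4),0,.35,(0,0,255),1)
    o=np.zeros((h,w,3),np.uint8); o[:im.shape[0],:im.shape[1]]=im[:h,:w]; return o
E
python3 - <<'E'
from h import *
import pickle
d=pickle.load(open("f0.pkl","rb")); s,e=d["scene"],d["side"]
cv2.imwrite("pics/c1.png",np.vstack([np.hstack([crop(s,300,230,520,395),crop(s,160,130,340,310)]),np.hstack([crop(e,190,115,390,265),crop(e,280,220,460,410)])]))
# colour blobs
for n,f in (("scene",s),("side",e)):
    hsv=cv2.cvtColor(f["color"],cv2.COLOR_RGB2HSV)
    print(n, proj(f,[[163.6,-550.8,213.3]]))
    print("bot",)
for a,b in [((493,251),(213,160)),((474,290),(258,152)),((502,350),(282,128)),((364,298),(331,170))]:
    P=tri([(s,a),(e,b)]); print(P.round(1),proj(s,P)-a,proj(e,P)-b)
E
```

```text
scene [[220.61071186  45.166171  ]]
bot
side [[180.94924128 500.22254582]]
bot
[364.1 304.  108.9] [[ 0.51666164 -0.40865691]] [[0.45294517 0.29940865]]
[481.5 300.7 109.1] [[-0.79876089  0.56787714]] [[-0.63724213 -0.38671207]]
[579.4 391.5 111.2] [[-0.03694923  0.02464115]] [[-0.02510926 -0.01490226]]
[619.7 121.4 127.8] [[-0.29977178  0.1742686 ]] [[-0.25477817 -0.10799417]]
```

View pics/c1.png

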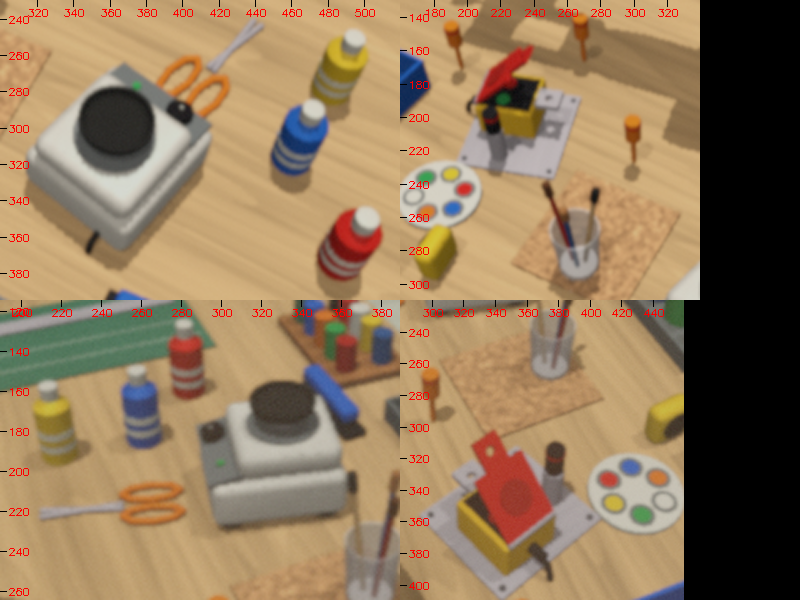

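```bash
python3 - <<'E'
from h import *
import pickle
d=pickle.load(open("f0.pkl","rb")); s,e=d["scene"],d["side"]
S1=lambda X,Y:(300+X/1.818-.5,230+Y/1.818-.5); S2=lambda X,Y:(160+(X-400)/1.667-.5,130+Y/1.667-.5)
E1=lambda X,Y:(190+X/2-.5,115+(Y-300)/2-.5); E2=lambda X,Y:(280+(X-400)/1.579-.5,220+(Y-300)/1.579-.5)
def T(n,a,b):
    P=tri([(s,a),(e,b)]); print(n,P.round(1),(proj(s,P)-a).round(1)[0],(proj(e,P)-b).round(1)[0])
T("yel cap",S1(355,42),E1(46,388)); T("blue cap",S1(313,110),E1(136,374)); T("red cap",S1(367,220),E1(183,327))
T("cup rim",S1(117,121),E1(283,401))
print("cup z144",onz(s,S1(117,121),144),onz(e,E1(283,401),144))
print("boardS",[onz(s,S2(*p),6)[:2].round(0).tolist() for p in((513,263),(586,178),(680,213),(617,298))])
print("boardE",[onz(e,E2(*p),6)[:2].round(0).tolist() for p in((441,360),(500,438),(603,397))])
T("pot base",S2(578,270),E2(551,372))
T("lug",S2(548,98),E2(467,473)); T("knob top",S2(489,110),E2(555,447)); T("tube base",S2(497,158),E2(551,499))
print("plateS",[onz(s,S2(*p),3)[:2].round(0).tolist() for p in((580,97),(461,160),(553,176))])
print("plateE",[onz(e,E2(*p),3)[:2].round(0).tolist() for p in((420,516),(597,517),(503,594))])
for n,f in(("scene",s),("side",e)):
    h=cv2.cvtColor(f["color"],cv2.COLOR_RGB2HSV); m=((h[...,0]>105)&(h[...,0]<125)&(h[...,1]>130)).astype(np.uint8)
    k,_,st,c=cv2.connectedComponentsWithStats(m); print(n,[(st[i].tolist(),c[i].round(1).tolist()) for i in range(1,k) if st[i][4]>60])
E
```

```text
yel cap [365.  309.2 109.3] [ 1.  -0.8] [0.9 0.6]
blue cap [482.  297.9 110.5] [ 0.3 -0.2] [0.3 0.2]
red cap [578.3 392.  110. ] [ 0.9 -0.6] [0.6 0.3]
cup rim [621.6 122.5 140.6] [ 0.4 -0.2] [0.3 0.1]
cup z144 [624.40765607 122.75126514 144.        ] [619.19826545 118.48901996 144.        ]
boardS [[682.0, -183.0], [510.0, -178.0], [495.0, -28.0], [657.0, -32.0]]
boardE [[496.0, -26.0], [519.0, -196.0], [683.0, -181.0]]
pot base [ 641.6 -103.2   -2.1] [ 0.6 -0.3] [0.6 0.2]
lug [ 444.9 -278.7   63.7] [ 1.6 -0.7] [2.2 0.7]
knob top [ 539.  -310.8  107.3] [ 0.5 -0.2] [0.7 0.2]
tube base [ 542.6 -311.3    5. ] [ 1.3 -0.5] [1.7 0.5]
plateS [[379.0, -276.0], [575.0, -358.0], [530.0, -223.0]]
plateE [[381.0, -271.0], [581.0, -352.0], [435.0, -404.0]]
scene [([50, 127, 127, 88, 4815], [116.5, 171.0]), ([11, 217, 138, 104, 7538], [80.4, 267.6]), ([455, 289, 25, 26, 367], [465.8, 303.4]), ([361, 391, 65, 38, 1021], [393.2, 409.2]), ([227, 395, 20, 13, 135], [237.5, 402.7])]
side [([344, 148, 24, 26, 202], [355.2, 160.5]), ([252, 158, 15, 8, 84], [258.9, 161.2]), ([482, 252, 158, 118, 9342], [559.5, 309.8]), ([395, 397, 129, 83, 3239], [452.8, 453.9])]
```

move_arm(
  plan=[
    {"tx": 1.14,"ty": -1.5},
    {"tx": 2.28,"ty": -3.02},
    {"tx": 2.28,"ty": -3.02},
    {"tx": 2.28,"ty": -3.02},
    {"tx": 2.28,"ty": -3.02},
    {"tx": 2.28,"ty": -3.02},
    {"tx": 2.28,"ty": -3.02},
    {"tx": 2.28,"ty": -3.02},
    {"tx": 2.28,"ty": -3.02},
    {"tx": 2.28,"ty": -3.02},
    {"tx": 2.28,"ty": -3.02},
    {"tx": 2.28,"ty": -3.02},
  ],
  gripper=9.12,
)

```text
schema error: expected keys tx, ty, tz, wx, wy, wz
```

move_arm(
  plan=[
    {"tx": 2.28,"ty": -3.02},
    {"tx": 2.28,"ty": -3.02},
    {"tx": 2.28,"ty": -3.02},
    {"tx": 2.28,"ty": -3.02},
    {"tx": 2.28,"ty": -3.02},
    {"tx": 2.28,"ty": -3.02},
    {"tx": 2.28,"ty": -3.02},
    {"tx": 2.28,"ty": -3.02},
    {"tx": 2.28,"ty": -3.02},
    {"tx": 2.28,"ty": -3.02},
    {"tx": 2.2,"ty": -3.0},
    {"tx": 1.1,"ty": -1.5},
  ],
)

```text
schema error: expected keys tx, ty, tz, wx, wy, wz
```

```bash
python3 - <<'E'
from h import *
f=grab_frame("wrist"); cv2.imwrite("pics/w1.png",f["color"][:,:,::-1]); s=env.state()
print(s["time_s"],s["ee_pos"],s["ee_rot"],s["force"],s["qpos"].round(1)); print(proj(f,[[482,299.5,115],[482,299.5,85],[482,299.5,0]]))
import pickle; pickle.dump(f,open("w1.pkl","wb"))
E
```

```text
0.2 [ 163.6705422  -550.94013719  213.4536167 ] [-1.79943047e+02 -2.61214920e-04  1.65458019e+01] [-0.21153762  0.43758961 -0.4560927 ] [-74.6  18.3  89.7  -0.   72.   -1.1]
[[-2227.98574798 -1596.23018839]
 [-1744.01178342 -1273.10956575]
 [-1021.30148094  -790.59889363]]
```

View pics/w1.png

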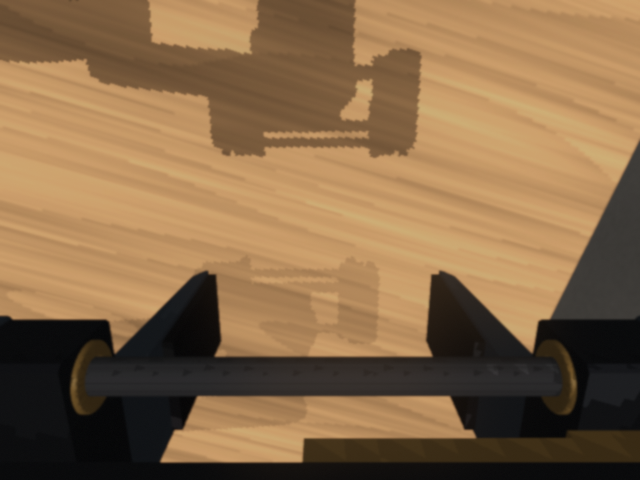

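The moves were refused because every key is required. The picture only shows the gripper still at its start pose, with the finger tips at about (210,275) and (435,275). I'll resend the moves with all the keys.

move_arm(
  plan=[
    {"tx": 1.14,"ty": -1.5,"tz": 0,"wx": 0,"wy": 0,"wz": 0},
    {"tx": 2.28,"ty": -3.02,"tz": 0,"wx": 0,"wy": 0,"wz": 0},
    {"tx": 2.28,"ty": -3.02,"tz": 0,"wx": 0,"wy": 0,"wz": 0},
    {"tx": 2.28,"ty": -3.02,"tz": 0,"wx": 0,"wy": 0,"wz": 0},
    {"tx": 2.28,"ty": -3.02,"tz": 0,"wx": 0,"wy": 0,"wz": 0},
    {"tx": 2.28,"ty": -3.02,"tz": 0,"wx": 0,"wy": 0,"wz": 0},
    {"tx": 2.28,"ty": -3.02,"tz": 0,"wx": 0,"wy": 0,"wz": 0},
    {"tx": 2.28,"ty": -3.02,"tz": 0,"wx": 0,"wy": 0,"wz": 0},
    {"tx": 2.28,"ty": -3.02,"tz": 0,"wx": 0,"wy": 0,"wz": 0},
    {"tx": 2.28,"ty": -3.02,"tz": 0,"wx": 0,"wy": 0,"wz": 0},
    {"tx": 2.28,"ty": -3.02,"tz": 0,"wx": 0,"wy": 0,"wz": 0},
    {"tx": 2.28,"ty": -3.02,"tz": 0,"wx": 0,"wy": 0,"wz": 0},
  ],
  gripper=9.12,
)

```text
time_s: 1.2
ee_pos: [316.3, -142.0, 214.1]
ee_rot: [180.0, -0.0, 16.5]
force: [1.7, -0.6, -0.3]
gripper_width: 90.8
gripper_force: 0.0
```

move_arm(
  plan=[
    {"tx": 2.28,"ty": -3.02,"tz": 0,"wx": 0,"wy": 0,"wz": 0},
    {"tx": 2.28,"ty": -3.02,"tz": 0,"wx": 0,"wy": 0,"wz": 0},
    {"tx": 2.28,"ty": -3.02,"tz": 0,"wx": 0,"wy": 0,"wz": 0},
    {"tx": 2.28,"ty": -3.02,"tz": 0,"wx": 0,"wy": 0,"wz": 0},
    {"tx": 2.28,"ty": -3.02,"tz": 0,"wx": 0,"wy": 0,"wz": 0},
    {"tx": 2.28,"ty": -3.02,"tz": 0,"wx": 0,"wy": 0,"wz": 0},
    {"tx": 2.28,"ty": -3.02,"tz": 0,"wx": 0,"wy": 0,"wz": 0},
    {"tx": 2.28,"ty": -3.02,"tz": 0,"wx": 0,"wy": 0,"wz": 0},
    {"tx": 2.28,"ty": -3.02,"tz": 0,"wx": 0,"wy": 0,"wz": 0},
    {"tx": 2.28,"ty": -3.02,"tz": 0,"wx": 0,"wy": 0,"wz": 0},
    {"tx": 2.28,"ty": -3.02,"tz": 0,"wx": 0,"wy": 0,"wz": 0},
    {"tx": 1.1,"ty": -1.5,"tz": 0,"wx": 0,"wy": 0,"wz": 0},
  ],
)

```text
time_s: 2.2
ee_pos: [469.4, 267.6, 213.5]
ee_rot: [-179.9, -0.1, 16.7]
force: [0.5, 0.2, 0.7]
gripper_width: 91.6
gripper_force: 0.0
```

```bash
python3 - <<'E'
from h import *
f=grab_frame("wrist"); cv2.imwrite("pics/w2.png",f["color"][:,:,::-1]); s=env.state()
print(s["time_s"],s["ee_pos"],s["ee_rot"],s["force"],s["qpos"].round(1)); print(proj(f,[[482,299.5,115],[482,299.5,85],[482,299.5,0]]))
import pickle; pickle.dump(f,open("w2.pkl","wb"))
E
```

```text
2.25 [470.20196137 269.26186472 213.22242827] [-1.79845451e+02 -1.25762506e-01  1.67269669e+01] [ 1.60810523  2.80436815 -0.12025138] [2.850e+01 1.530e+01 9.410e+01 1.000e-01 7.040e+01 1.017e+02]
[[279.80076394 209.73222371]
 [283.88640596 200.15883232]
 [292.17336902 180.74099288]]
```

View pics/w2.png

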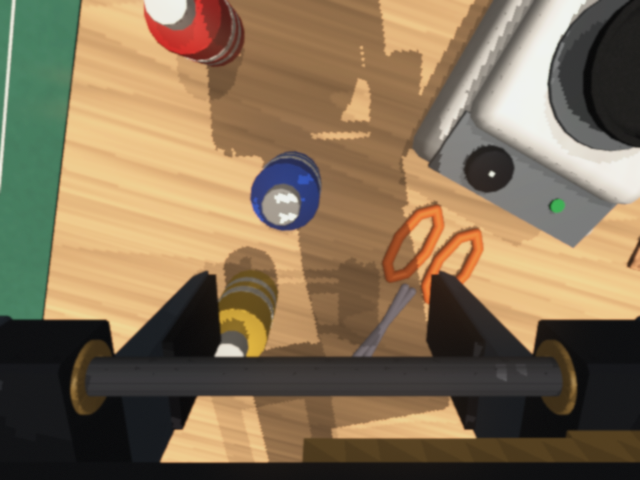

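The wrist view shows the blue cap's top at about (282,205), within 6 px of where I predicted it. The yellow bottle and the scissors are clear of the fingers' path.

```bash
cat >> h.py <<'E'
def mv(x,y,z,yaw=None):
    s=env.state(); p=s["ee_pos"]; a=np.radians(s["ee_rot"][2]); c,n=np.cos(a),np.sin(a); dx,dy=x-p[0],y-p[1]
    print("t",s["time_s"],"pos",p.round(1),"rot",s["ee_rot"].round(2),"F",s["force"].round(1),"w",s["gripper_width"].round(1))
    print("cm tx %.2f ty %.2f tz %.2f"%((c*dx+n*dy)/10,(n*dx-c*dy)/10,-(z-p[2])/10), "" if yaw is None else "wz %.3f"%-np.radians(yaw-s["ee_rot"][2]))
E
python3 - <<'E'
from h import *
import pickle
f=pickle.load(open("w2.pkl","rb"))
h=cv2.cvtColor(f["color"],cv2.COLOR_RGB2HSV)[150:240,235:335]
m=(h[...,1]<70)&(h[...,2]>110); y,x=np.nonzero(m); print(x.mean()+235,y.mean()+150,m.sum(),x.min()+235,x.max()+235,y.min()+150,y.max()+150)
for uv in((282,205),((x.min()+x.max())/2+235,(y.min()+y.max())/2+150)): print(onz(f,uv,115))
# cup rim position from wrist view is partly cut; use later
mv(482,299.5,120)
E
```

```text
279.194338179036 204.77582249426166 1307 250 321 156 230
[485.40743804 298.95248724 115.        ]
[493.56963878 298.84518553 115.        ]Traceback (most recent call last):
  File "<stdin>", line 8, in <module>
  File "h.py", line 28, in mv
    print("t",s["time_s"],"pos",p.round(1),"rot",s["ee_rot"].round(2),"F",s["force"].round(1),"w",s["gripper_width"].round(1))
                                                                                                  ^^^^^^^^^^^^^^^^^^^^^^^^
AttributeError: 'float' object has no attribute 'round'
```

move_arm(
  plan=[
    {"tx": 1.1,"ty": -1.2,"tz": 1,"wx": 0,"wy": 0,"wz": 0},
    {"tx": 1.1,"ty": -1.2,"tz": 2,"wx": 0,"wy": 0,"wz": 0},
    {"tx": 0,"ty": 0,"tz": 2,"wx": 0,"wy": 0,"wz": 0},
    {"tx": 0,"ty": 0,"tz": 1,"wx": 0,"wy": 0,"wz": 0},
    {"tx": 0,"ty": 0,"tz": 0,"wx": 0,"wy": 0,"wz": 0},
    {"tx": 0,"ty": 0,"tz": 0,"wx": 0,"wy": 0,"wz": 0},
  ],
)

```text
time_s: 2.75
ee_pos: [482.3, 292.3, 153.9]
ee_rot: [180.0, 0.1, 16.5]
force: [-0.2, 0.6, 0.7]
gripper_width: 91.4
gripper_force: 0.0
```

```bash
sed -i 's/s\["gripper_width"\].round(1)/round(s["gripper_width"],1)/' h.py; python3 - <<'E'
from h import *
mv(484,299,51)
f=grab_frame("wrist")
print(proj(f,[484,299,115]))
h=cv2.cvtColor(f["color"],cv2.COLOR_RGB2HSV)
m=((h[...,0]>105)&(h[...,0]<125)&(h[...,1]>130)).astype(np.uint8)
k,_,st,c=cv2.connectedComponentsWithStats(m); print([(st[i].tolist(),c[i].round(1).tolist()) for i in range(1,k) if st[i][4]>200])
E
```

```text
t 2.75 pos [482.3 292.3 153.9] rot [1.7997e+02 6.0000e-02 1.6520e+01] F [-0.2  0.6  0.7] w 91.4
cm tx 0.36 ty -0.59 tz 10.29 
[[309.8104635  268.32387979]]
[([271, 200, 80, 83, 3160], [313.1, 233.5])]
```

move_arm(
  plan=[
    {"tx": 0.36,"ty": -0.59,"tz": 0,"wx": 0,"wy": 0,"wz": 0},
    {"tx": 0,"ty": 0,"tz": 1,"wx": 0,"wy": 0,"wz": 0},
    {"tx": 0,"ty": 0,"tz": 1.5,"wx": 0,"wy": 0,"wz": 0},
    {"tx": 0,"ty": 0,"tz": 1.5,"wx": 0,"wy": 0,"wz": 0},
    {"tx": 0,"ty": 0,"tz": 1.5,"wx": 0,"wy": 0,"wz": 0},
    {"tx": 0,"ty": 0,"tz": 1.5,"wx": 0,"wy": 0,"wz": 0},
    {"tx": 0,"ty": 0,"tz": 1.5,"wx": 0,"wy": 0,"wz": 0},
    {"tx": 0,"ty": 0,"tz": 1.3,"wx": 0,"wy": 0,"wz": 0},
    {"tx": 0,"ty": 0,"tz": 0.5,"wx": 0,"wy": 0,"wz": 0},
    {"tx": 0,"ty": 0,"tz": 0,"wx": 0,"wy": 0,"wz": 0},
    {"tx": 0,"ty": 0,"tz": 0,"wx": 0,"wy": 0,"wz": 0},
  ],
)

```text
time_s: 3.72
ee_pos: [484.6, 299.8, 51.2]
ee_rot: [-180.0, -0.0, 16.5]
force: [0.3, -0.1, 0.6]
gripper_width: 91.3
gripper_force: 0.0
```

move_arm(
  plan=[
    {"tx": 0,"ty": 0,"tz": 0,"wx": 0,"wy": 0,"wz": 0},
    {"tx": 0,"ty": 0,"tz": 0,"wx": 0,"wy": 0,"wz": 0},
    {"tx": 0,"ty": 0,"tz": 0,"wx": 0,"wy": 0,"wz": 0},
    {"tx": 0,"ty": 0,"tz": 0,"wx": 0,"wy": 0,"wz": 0},
    {"tx": 0,"ty": 0,"tz": 0,"wx": 0,"wy": 0,"wz": 0},
    {"tx": 0,"ty": 0,"tz": 0,"wx": 0,"wy": 0,"wz": 0},
    {"tx": 0,"ty": 0,"tz": 0,"wx": 0,"wy": 0,"wz": 0},
    {"tx": 0,"ty": 0,"tz": 0,"wx": 0,"wy": 0,"wz": 0},
  ],
  gripper=4.0,
  force=35,
)

```text
time_s: 4.38
ee_pos: [484.4, 299.8, 51.0]
ee_rot: [-180.0, -0.0, 16.5]
force: [-0.6, -0.5, -0.1]
gripper_width: 49.4
gripper_force: 35.0
```

move_arm(
  plan=[
    {"tx": 0,"ty": 0,"tz": -0.5,"wx": 0,"wy": 0,"wz": 0},
    {"tx": 0,"ty": 0,"tz": -1,"wx": 0,"wy": 0,"wz": 0},
    {"tx": 0,"ty": 0,"tz": -2,"wx": 0,"wy": 0,"wz": 0},
    {"tx": 0,"ty": 0,"tz": -2.5,"wx": 0,"wy": 0,"wz": 0},
    {"tx": 0,"ty": 0,"tz": -2.5,"wx": 0,"wy": 0,"wz": 0},
    {"tx": 0,"ty": 0,"tz": -2.5,"wx": 0,"wy": 0,"wz": 0},
    {"tx": 0,"ty": 0,"tz": -2.5,"wx": 0,"wy": 0,"wz": 0},
    {"tx": 0,"ty": 0,"tz": -2.5,"wx": 0,"wy": 0,"wz": 0},
    {"tx": 0,"ty": 0,"tz": -2,"wx": 0,"wy": 0,"wz": 0},
    {"tx": 0,"ty": 0,"tz": -1,"wx": 0,"wy": 0,"wz": 0},
    {"tx": 0,"ty": 0,"tz": 0,"wx": 0,"wy": 0,"wz": 0},
    {"tx": 0,"ty": 0,"tz": 0,"wx": 0,"wy": 0,"wz": 0},
  ],
)

```text
time_s: 5.38
ee_pos: [484.0, 299.4, 240.8]
ee_rot: [180.0, 0.0, 16.5]
force: [-0.4, -0.3, -2.1]
gripper_width: 49.7
gripper_force: 35.0
```

```bash
python3 - <<'E'
from h import *
import pickle
from scipy.optimize import minimize
d=pickle.load(open("f0.pkl","rb")); d2={"w2":pickle.load(open("w2.pkl","rb"))}
res={}
for n,box in(("scene",(335,270,395,330)),("side",(308,150,356,195))):
    f=d[n]; x0,y0,x1,y1=box; g=cv2.cvtColor(f["color"],cv2.COLOR_RGB2GRAY)[y0:y1,x0:x1]
    for thr in(50,65,80):
        m=(g<thr).astype(np.uint8); k,l,st,c=cv2.connectedComponentsWithStats(m); i=1+st[1:,4].argmax()
        print(n,thr,st[i]+[x0,y0,0,0,0],(c[i]+[x0,y0]).round(1))
t=np.linspace(0,2*np.pi,73)
for n in("scene","side"):
    for z in(144,132):
        q=proj(d[n],np.c_[621.5+42*np.cos(t),121+42*np.sin(t),z+0*t]); print(n,z,q.min(0).round(1),q.max(0).round(1))
mv(621,121,240)
E
```

```text
scene 50 [ 344  279   40   37 1185] [363.8 296.8]
scene 65 [ 344  278   40   39 1274] [363.9 297.3]
scene 80 [ 344  278   41   43 1405] [363.9 298.4]Traceback (most recent call last):
  File "<stdin>", line 9, in <module>
ValueError: attempt to get argmax of an empty sequence
```

```bash
python3 - <<'E'
from h import *
import pickle
d=pickle.load(open("f0.pkl","rb"))
f=d["side"]; x0,y0,x1,y1=305,148,360,200; g=cv2.cvtColor(f["color"],cv2.COLOR_RGB2GRAY)[y0:y1,x0:x1]
for thr in(85,100,115):
        m=(g<thr).astype(np.uint8); k,l,st,c=cv2.connectedComponentsWithStats(m)
        for i in range(1,k):
            if st[i,4]>60: print(thr,st[i]+[x0,y0,0,0,0],(c[i]+[x0,y0]).round(1))
t=np.linspace(0,2*np.pi,73)
for n in("scene","side"):
    for z in(144,132):
        q=proj(d[n],np.c_[621.5+42*np.cos(t),121+42*np.sin(t),z+0*t]); print(n,z,q.min(0).round(1),q.max(0).round(1))
mv(621,121,240)
f=grab_frame("wrist"); cv2.imwrite("pics/w3.png",f["color"][:,:,::-1]); pickle.dump(f,open("w3.pkl","wb"))
E
```

```text
85 [316 153  44  30 826] [334.1 168.4]
100 [315 148  45  36 987] [335.3 168.2]
115 [ 314  148   46   39 1243] [336.8 167.3]
scene 144 [342.  276.2] [385.6 313.8]
scene 132 [341.7 279.5] [384.9 316.9]
side 144 [314.2 154.9] [348.8 174.1]
side 132 [314.3 159. ] [348.7 178.3]
t 5.3833 pos [484.  299.4 240.8] rot [1.7999e+02 1.0000e-02 1.6550e+01] F [-0.4 -0.3 -2.1] w 49.7
cm tx 8.05 ty 21.01 tz 0.08
```

move_arm(
  plan=[
    {"tx": 0.4,"ty": 1.05,"tz": 0,"wx": 0,"wy": 0,"wz": 0},
    {"tx": 0.8,"ty": 2.1,"tz": 0,"wx": 0,"wy": 0,"wz": 0},
    {"tx": 1.0,"ty": 2.6,"tz": 0,"wx": 0,"wy": 0,"wz": 0},
    {"tx": 1.0,"ty": 2.6,"tz": 0,"wx": 0,"wy": 0,"wz": 0},
    {"tx": 1.0,"ty": 2.6,"tz": 0,"wx": 0,"wy": 0,"wz": 0},
    {"tx": 1.0,"ty": 2.6,"tz": 0,"wx": 0,"wy": 0,"wz": 0},
    {"tx": 1.0,"ty": 2.6,"tz": 0,"wx": 0,"wy": 0,"wz": 0},
    {"tx": 0.9,"ty": 2.4,"tz": 0,"wx": 0,"wy": 0,"wz": 0},
    {"tx": 0.6,"ty": 1.6,"tz": 0,"wx": 0,"wy": 0,"wz": 0},
    {"tx": 0.35,"ty": 0.86,"tz": 0,"wx": 0,"wy": 0,"wz": 0},
    {"tx": 0,"ty": 0,"tz": 0,"wx": 0,"wy": 0,"wz": 0},
    {"tx": 0,"ty": 0,"tz": 0,"wx": 0,"wy": 0,"wz": 0},
  ],
)

```text
time_s: 6.43
ee_pos: [620.9, 121.4, 240.2]
ee_rot: [-179.9, 0.1, 16.5]
force: [-0.3, 0.3, -1.9]
gripper_width: 49.5
gripper_force: 35.0
```

```bash
python3 - <<'E'
from h import *
import pickle
mv(621.5,121,210)
d={n:grab_frame(n) for n in("scene","side","wrist")}; pickle.dump(d,open("f4.pkl","wb"))
p=env.state()["ee_pos"]; t=np.linspace(0,2*np.pi,73)
def circ(f,im,x,y,z,r,col):
    q=proj(f,np.c_[x+r*np.cos(t),y+r*np.sin(t),z+0*t]); return q
ims=[]
for n,b in(("scene",(300,210,430,340)),("side",(290,110,380,200)),("wrist",(0,0,640,480))):
    f=d[n]; x0,y0,x1,y1=b; im=f["color"][y0:y1,x0:x1,::-1]; s=min(400/(x1-x0),300/(y1-y0)); im=cv2.resize(im,None,fx=s,fy=s,interpolation=cv2.INTER_CUBIC)
    for (x,y,z,r,c) in((621.5,121,144,42,(0,255,0)),(p[0],p[1],p[2]-51,25,(0,0,255))):
        q=(proj(f,np.c_[x+r*np.cos(t),y+r*np.sin(t),z+0*t])+.5-[x0,y0])*s; cv2.polylines(im,[np.clip(q,-2000,2000).astype(np.int32)],True,c,1)
    o=np.zeros((300,400,3),np.uint8); o[:im.shape[0],:im.shape[1]]=im; ims.append(o)
ims.append(0*ims[0]); cv2.imwrite("pics/c4.png",np.vstack([np.hstack(ims[:2]),np.hstack(ims[2:])]))
E
```

```text
t 6.4333 pos [620.9 121.4 240.2] rot [-1.7995e+02  9.0000e-02  1.6520e+01] F [-0.3  0.3 -1.9] w 49.5
cm tx 0.05 ty 0.05 tz 3.02
```

View pics/c4.png

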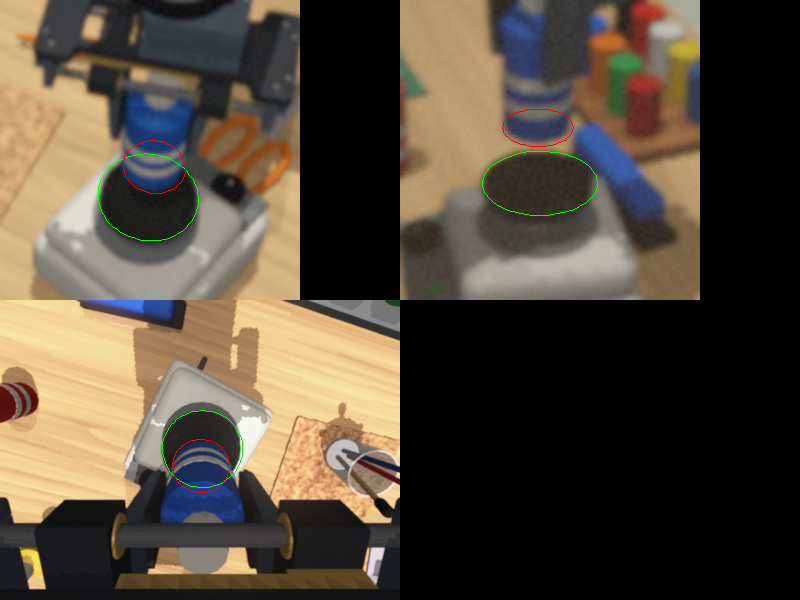

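Overlays of the rim (green) and the bottle base (red) line up with the cup in all three views. The pot sits on the +x side of the board. Now I'll lower the bottle.

move_arm(
  plan=[
    {"tx": 0.05,"ty": 0.05,"tz": 0.5,"wx": 0,"wy": 0,"wz": 0},
    {"tx": 0,"ty": 0,"tz": 1,"wx": 0,"wy": 0,"wz": 0},
    {"tx": 0,"ty": 0,"tz": 1.2,"wx": 0,"wy": 0,"wz": 0},
    {"tx": 0,"ty": 0,"tz": 1,"wx": 0,"wy": 0,"wz": 0},
    {"tx": 0,"ty": 0,"tz": 0.8,"wx": 0,"wy": 0,"wz": 0},
    {"tx": 0,"ty": 0,"tz": 0.6,"wx": 0,"wy": 0,"wz": 0},
    {"tx": 0,"ty": 0,"tz": 0.3,"wx": 0,"wy": 0,"wz": 0},
    {"tx": 0,"ty": 0,"tz": 0,"wx": 0,"wy": 0,"wz": 0},
    {"tx": 0,"ty": 0,"tz": 0,"wx": 0,"wy": 0,"wz": 0},
  ],
)

```text
time_s: 7.33
ee_pos: [622.2, 120.9, 187.1]
ee_rot: [180.0, -0.0, 16.5]
force: [-0.2, -0.9, -2.4]
gripper_width: 49.1
gripper_force: 35.0
```

move_arm(
  plan=[
    {"tx": 0,"ty": 0,"tz": 0.3,"wx": 0,"wy": 0,"wz": 0},
    {"tx": 0,"ty": 0,"tz": 0.3,"wx": 0,"wy": 0,"wz": 0},
    {"tx": 0,"ty": 0,"tz": 0.3,"wx": 0,"wy": 0,"wz": 0},
    {"tx": 0,"ty": 0,"tz": 0.2,"wx": 0,"wy": 0,"wz": 0},
    {"tx": 0,"ty": 0,"tz": 0,"wx": 0,"wy": 0,"wz": 0},
    {"tx": 0,"ty": 0,"tz": 0,"wx": 0,"wy": 0,"wz": 0},
  ],
)

```text
time_s: 7.83
ee_pos: [622.7, 120.9, 176.9]
ee_rot: [180.0, -0.1, 16.5]
force: [-0.1, 1.1, 4.9]
gripper_width: 49.4
gripper_force: 35.0
```

move_arm(
  plan=[
    {"tx": 0,"ty": 0,"tz": 0.2,"wx": 0,"wy": 0,"wz": 0},
    {"tx": 0,"ty": 0,"tz": 0.2,"wx": 0,"wy": 0,"wz": 0},
    {"tx": 0,"ty": 0,"tz": 0.2,"wx": 0,"wy": 0,"wz": 0},
    {"tx": 0,"ty": 0,"tz": 0,"wx": 0,"wy": 0,"wz": 0},
    {"tx": 0,"ty": 0,"tz": 0,"wx": 0,"wy": 0,"wz": 0},
  ],
)

```text
time_s: 8.25
ee_pos: [622.7, 120.9, 171.4]
ee_rot: [180.0, -0.2, 16.5]
force: [0.5, 0.3, 7.9]
gripper_width: 49.6
gripper_force: 35.0
```

move_arm(
  plan=[
    {"tx": 0,"ty": 0,"tz": 0.07,"wx": 0,"wy": 0,"wz": 0},
    {"tx": 0,"ty": 0,"tz": 0,"wx": 0,"wy": 0,"wz": 0},
    {"tx": 0,"ty": 0,"tz": 0,"wx": 0,"wy": 0,"wz": 0},
  ],
)

```text
time_s: 8.5
ee_pos: [622.7, 120.9, 170.9]
ee_rot: [180.0, -0.2, 16.5]
force: [0.0, 1.1, 7.8]
gripper_width: 49.4
gripper_force: 35.0
```

move_arm(
  plan=[
    {"tx": 0,"ty": 0,"tz": 0.08,"wx": 0,"wy": 0,"wz": 0},
    {"tx": 0,"ty": 0,"tz": 0,"wx": 0,"wy": 0,"wz": 0},
    {"tx": 0,"ty": 0,"tz": 0,"wx": 0,"wy": 0,"wz": 0},
  ],
)

```text
time_s: 8.75
ee_pos: [622.8, 121.0, 170.9]
ee_rot: [180.0, -0.2, 16.6]
force: [-0.9, 1.1, 11.1]
gripper_width: 49.1
gripper_force: 35.0
```

move_arm(
  plan=[
    {"tx": 0,"ty": 0,"tz": 0.06,"wx": 0,"wy": 0,"wz": 0},
    {"tx": 0,"ty": 0,"tz": 0,"wx": 0,"wy": 0,"wz": 0},
    {"tx": 0,"ty": 0,"tz": 0,"wx": 0,"wy": 0,"wz": 0},
  ],
)

```text
time_s: 9.0
ee_pos: [622.8, 121.0, 170.9]
ee_rot: [180.0, -0.2, 16.6]
force: [-1.5, -0.5, 13.3]
gripper_width: 49.8
gripper_force: 35.0
```

Measured force is 13.3 N plus about 2 N of bottle weight, so roughly 15 N, with the cup on its stop. I'll hold for about 2.6 s.

move_arm(
  plan=[
    {"tx": 0,"ty": 0,"tz": 0.02,"wx": 0,"wy": 0,"wz": 0},
    {"tx": 0,"ty": 0,"tz": 0,"wx": 0,"wy": 0,"wz": 0},
    {"tx": 0,"ty": 0,"tz": 0,"wx": 0,"wy": 0,"wz": 0},
    {"tx": 0,"ty": 0,"tz": 0,"wx": 0,"wy": 0,"wz": 0},
    {"tx": 0,"ty": 0,"tz": 0,"wx": 0,"wy": 0,"wz": 0},
    {"tx": 0,"ty": 0,"tz": 0,"wx": 0,"wy": 0,"wz": 0},
    {"tx": 0,"ty": 0,"tz": 0,"wx": 0,"wy": 0,"wz": 0},
    {"tx": 0,"ty": 0,"tz": 0,"wx": 0,"wy": 0,"wz": 0},
    {"tx": 0,"ty": 0,"tz": 0,"wx": 0,"wy": 0,"wz": 0},
    {"tx": 0,"ty": 0,"tz": 0,"wx": 0,"wy": 0,"wz": 0},
    {"tx": 0,"ty": 0,"tz": 0,"wx": 0,"wy": 0,"wz": 0},
    {"tx": 0,"ty": 0,"tz": 0,"wx": 0,"wy": 0,"wz": 0},
  ],
)

```text
time_s: 10.0
ee_pos: [622.8, 121.0, 170.8]
ee_rot: [180.0, -0.2, 16.6]
force: [-1.5, 0.0, 14.1]
gripper_width: 49.1
gripper_force: 35.0
```

move_arm(
  plan=[
    {"tx": 0,"ty": 0,"tz": 0,"wx": 0,"wy": 0,"wz": 0},
    {"tx": 0,"ty": 0,"tz": 0,"wx": 0,"wy": 0,"wz": 0},
    {"tx": 0,"ty": 0,"tz": 0,"wx": 0,"wy": 0,"wz": 0},
    {"tx": 0,"ty": 0,"tz": 0,"wx": 0,"wy": 0,"wz": 0},
    {"tx": 0,"ty": 0,"tz": 0,"wx": 0,"wy": 0,"wz": 0},
    {"tx": 0,"ty": 0,"tz": 0,"wx": 0,"wy": 0,"wz": 0},
    {"tx": 0,"ty": 0,"tz": 0,"wx": 0,"wy": 0,"wz": 0},
    {"tx": 0,"ty": 0,"tz": 0,"wx": 0,"wy": 0,"wz": 0},
    {"tx": 0,"ty": 0,"tz": 0,"wx": 0,"wy": 0,"wz": 0},
    {"tx": 0,"ty": 0,"tz": 0,"wx": 0,"wy": 0,"wz": 0},
    {"tx": 0,"ty": 0,"tz": 0,"wx": 0,"wy": 0,"wz": 0},
    {"tx": 0,"ty": 0,"tz": 0,"wx": 0,"wy": 0,"wz": 0},
  ],
)

```text
time_s: 11.0
ee_pos: [622.8, 121.0, 170.8]
ee_rot: [180.0, -0.2, 16.6]
force: [-2.6, -0.5, 13.6]
gripper_width: 49.1
gripper_force: 35.0
```

move_arm(
  plan=[
    {"tx": 0,"ty": 0,"tz": 0,"wx": 0,"wy": 0,"wz": 0},
    {"tx": 0,"ty": 0,"tz": 0,"wx": 0,"wy": 0,"wz": 0},
    {"tx": 0,"ty": 0,"tz": 0,"wx": 0,"wy": 0,"wz": 0},
    {"tx": 0,"ty": 0,"tz": 0,"wx": 0,"wy": 0,"wz": 0},
    {"tx": 0,"ty": 0,"tz": 0,"wx": 0,"wy": 0,"wz": 0},
  ],
)

```text
time_s: 11.42
ee_pos: [622.8, 121.0, 170.8]
ee_rot: [180.0, -0.2, 16.5]
force: [-2.2, 0.6, 14.2]
gripper_width: 49.8
gripper_force: 35.0
```

move_arm(
  plan=[
    {"tx": 0,"ty": 0,"tz": -0.3,"wx": 0,"wy": 0,"wz": 0},
    {"tx": 0,"ty": 0,"tz": -0.6,"wx": 0,"wy": 0,"wz": 0},
    {"tx": 0,"ty": 0,"tz": -1,"wx": 0,"wy": 0,"wz": 0},
    {"tx": 0,"ty": 0,"tz": -1.2,"wx": 0,"wy": 0,"wz": 0},
    {"tx": 0,"ty": 0,"tz": -1.2,"wx": 0,"wy": 0,"wz": 0},
    {"tx": 0,"ty": 0,"tz": -1.2,"wx": 0,"wy": 0,"wz": 0},
    {"tx": 0,"ty": 0,"tz": -1,"wx": 0,"wy": 0,"wz": 0},
    {"tx": 0,"ty": 0,"tz": -0.5,"wx": 0,"wy": 0,"wz": 0},
  ],
)

```text
time_s: 12.08
ee_pos: [622.0, 120.8, 238.5]
ee_rot: [180.0, -0.0, 16.5]
force: [0.7, 0.2, -1.7]
gripper_width: 49.5
gripper_force: 35.0
```

move_arm(
  plan=[
    {"tx": -0.7,"ty": 1.0,"tz": 0,"wx": 0,"wy": 0,"wz": 0},
    {"tx": -1.4,"ty": 1.9,"tz": 0,"wx": 0,"wy": 0,"wz": 0},
    {"tx": -1.7,"ty": 2.3,"tz": 0,"wx": 0,"wy": 0,"wz": 0},
    {"tx": -1.7,"ty": 2.3,"tz": 0,"wx": 0,"wy": 0,"wz": 0},
    {"tx": -1.7,"ty": 2.3,"tz": 0,"wx": 0,"wy": 0,"wz": 0},
    {"tx": -1.7,"ty": 2.3,"tz": 0,"wx": 0,"wy": 0,"wz": 0},
    {"tx": -1.7,"ty": 2.3,"tz": 0,"wx": 0,"wy": 0,"wz": 0},
    {"tx": -1.6,"ty": 2.2,"tz": 0,"wx": 0,"wy": 0,"wz": 0},
    {"tx": -1.4,"ty": 2.0,"tz": 0,"wx": 0,"wy": 0,"wz": 0},
    {"tx": -0.8,"ty": 1.2,"tz": 0,"wx": 0,"wy": 0,"wz": 0},
    {"tx": -0.3,"ty": 0.5,"tz": 0,"wx": 0,"wy": 0,"wz": 0},
    {"tx": 0,"ty": 0,"tz": 0,"wx": 0,"wy": 0,"wz": 0},
  ],
)

```text
time_s: 13.08
ee_pos: [537.7, -117.0, 237.0]
ee_rot: [-180.0, 0.1, 16.4]
force: [0.6, 0.6, -1.7]
gripper_width: 49.8
gripper_force: 35.0
```

```bash
python3 - <<'E'
from h import *
import pickle
mv(540,-115,57)
d={n:grab_frame(n) for n in("scene","side","wrist")}; pickle.dump(d,open("f5.pkl","wb"))
cv2.imwrite("pics/w5.png",d["wrist"]["color"][:,:,::-1])
for P in([540,-115,6],[641,-103,6],[641,-103,91],[515,-188,6],[495,-27,6],[447,-278,60],[540,-311,102]): print(P,proj(d["wrist"],P).round(0))
E
```

```text
t 13.0833 pos [ 537.7 -117.   237. ] rot [-1.7997e+02  9.0000e-02  1.6410e+01] F [ 0.6  0.6 -1.7] w 49.8
cm tx 0.28 ty -0.13 tz 18.00 
[540, -115, 6] [[322. 198.]]
[641, -103, 6] [[342.  86.]]
[641, -103, 91] [[347.  81.]]
[515, -188, 6] [[386. 243.]]
[495, -27, 6] [[221. 217.]]
[447, -278, 60] [[463. 354.]]
[540, -311, 102] [[564. 294.]]
```

View pics/w5.png

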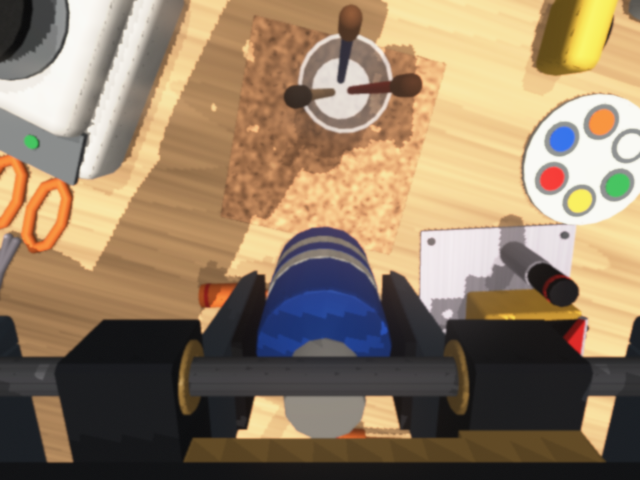

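The bottle is over the near part of the board. The board's near edge is at about row 233, the pot is at (345,82), and an orange look-alike pin stands at about (215,295). I'll check how far the look-alike is from the fingers.

```bash
python3 - <<'E'
from h import *
import pickle
d=pickle.load(open("f0.pkl","rb"))
print(tri([(d["scene"],(300,206)),(d["side"],(299,268))]), onz(d["scene"],(300.5,227),0),onz(d["side"],(300,296),0))
for a,b in (((235,190),0),):pass
mv(545,-113,70)
E
```

```text
[ 448.82541453 -129.39398875   86.11289776] [ 445.57501592 -133.34114249    0.        ] [ 446.61620389 -128.62086915    0.        ]
t 13.2333 pos [ 538.8 -114.9  237.3] rot [-1.7996e+02  2.0000e-02  1.6580e+01] F [ 0.3 -0.3 -1.2] w 49.4
cm tx 0.65 ty -0.01 tz 16.73
```

move_arm(
  plan=[
    {"tx": 0.6,"ty": 0,"tz": 0.5,"wx": 0,"wy": 0,"wz": 0},
    {"tx": 0,"ty": 0,"tz": 1.5,"wx": 0,"wy": 0,"wz": 0},
    {"tx": 0,"ty": 0,"tz": 2.3,"wx": 0,"wy": 0,"wz": 0},
    {"tx": 0,"ty": 0,"tz": 2.3,"wx": 0,"wy": 0,"wz": 0},
    {"tx": 0,"ty": 0,"tz": 2.3,"wx": 0,"wy": 0,"wz": 0},
    {"tx": 0,"ty": 0,"tz": 2.3,"wx": 0,"wy": 0,"wz": 0},
    {"tx": 0,"ty": 0,"tz": 2.3,"wx": 0,"wy": 0,"wz": 0},
    {"tx": 0,"ty": 0,"tz": 1.7,"wx": 0,"wy": 0,"wz": 0},
    {"tx": 0,"ty": 0,"tz": 1,"wx": 0,"wy": 0,"wz": 0},
    {"tx": 0,"ty": 0,"tz": 0.5,"wx": 0,"wy": 0,"wz": 0},
    {"tx": 0,"ty": 0,"tz": 0,"wx": 0,"wy": 0,"wz": 0},
    {"tx": 0,"ty": 0,"tz": 0,"wx": 0,"wy": 0,"wz": 0},
  ],
)

```text
time_s: 14.23
ee_pos: [545.4, -113.7, 71.2]
ee_rot: [180.0, -0.1, 16.6]
force: [0.9, -0.4, -1.7]
gripper_width: 49.7
gripper_force: 35.0
```

move_arm(
  plan=[
    {"tx": 0,"ty": 0,"tz": 0.4,"wx": 0,"wy": 0,"wz": 0},
    {"tx": 0,"ty": 0,"tz": 0.4,"wx": 0,"wy": 0,"wz": 0},
    {"tx": 0,"ty": 0,"tz": 0.2,"wx": 0,"wy": 0,"wz": 0},
    {"tx": 0,"ty": 0,"tz": 0.1,"wx": 0,"wy": 0,"wz": 0},
    {"tx": 0,"ty": 0,"tz": 0,"wx": 0,"wy": 0,"wz": 0},
    {"tx": 0,"ty": 0,"tz": 0,"wx": 0,"wy": 0,"wz": 0},
  ],
)

```text
time_s: 14.73
ee_pos: [544.7, -114.0, 59.7]
ee_rot: [180.0, -0.0, 16.5]
force: [-0.3, 0.2, -1.4]
gripper_width: 49.4
gripper_force: 35.0
```

move_arm(
  plan=[
    {"tx": 0,"ty": 0,"tz": 0.15,"wx": 0,"wy": 0,"wz": 0},
    {"tx": 0,"ty": 0,"tz": 0.15,"wx": 0,"wy": 0,"wz": 0},
    {"tx": 0,"ty": 0,"tz": 0.05,"wx": 0,"wy": 0,"wz": 0},
    {"tx": 0,"ty": 0,"tz": 0,"wx": 0,"wy": 0,"wz": 0},
  ],
)

```text
time_s: 15.07
ee_pos: [544.9, -114.0, 57.0]
ee_rot: [180.0, -0.0, 16.5]
force: [-1.0, 0.5, 4.5]
gripper_width: 49.6
gripper_force: 35.0
```

Contact. Now I'll open the fingers and lift away.

move_arm(
  plan=[
    {"tx": 0,"ty": 0,"tz": -0.03,"wx": 0,"wy": 0,"wz": 0},
    {"tx": 0,"ty": 0,"tz": 0,"wx": 0,"wy": 0,"wz": 0},
    {"tx": 0,"ty": 0,"tz": 0,"wx": 0,"wy": 0,"wz": 0},
    {"tx": 0,"ty": 0,"tz": 0,"wx": 0,"wy": 0,"wz": 0},
    {"tx": 0,"ty": 0,"tz": 0,"wx": 0,"wy": 0,"wz": 0},
    {"tx": 0,"ty": 0,"tz": 0,"wx": 0,"wy": 0,"wz": 0},
  ],
  gripper=7.5,
)

```text
time_s: 15.57
ee_pos: [544.6, -113.9, 56.3]
ee_rot: [180.0, 0.0, 16.5]
force: [-0.2, 0.4, 0.7]
gripper_width: 75.1
gripper_force: 0.0
```

move_arm(
  plan=[
    {"tx": 0,"ty": 0,"tz": -0.5,"wx": 0,"wy": 0,"wz": 0},
    {"tx": 0,"ty": 0,"tz": -1,"wx": 0,"wy": 0,"wz": 0},
    {"tx": 0,"ty": 0,"tz": -1.5,"wx": 0,"wy": 0,"wz": 0},
    {"tx": 0,"ty": 0,"tz": -2,"wx": 0,"wy": 0,"wz": 0},
    {"tx": 0,"ty": 0,"tz": -2.5,"wx": 0,"wy": 0,"wz": 0},
    {"tx": 0,"ty": 0,"tz": -2.5,"wx": 0,"wy": 0,"wz": 0},
    {"tx": 0,"ty": 0,"tz": -2.5,"wx": 0,"wy": 0,"wz": 0},
    {"tx": 0,"ty": 0,"tz": -2.5,"wx": 0,"wy": 0,"wz": 0},
    {"tx": 0,"ty": 0,"tz": -2,"wx": 0,"wy": 0,"wz": 0},
    {"tx": 0,"ty": 0,"tz": -1,"wx": 0,"wy": 0,"wz": 0},
    {"tx": 0,"ty": 0,"tz": -0.3,"wx": 0,"wy": 0,"wz": 0},
  ],
)

```text
time_s: 16.48
ee_pos: [545.5, -114.1, 242.2]
ee_rot: [179.9, -0.2, 16.5]
force: [-0.6, 0.4, 0.3]
gripper_width: 74.8
gripper_force: 0.0
```

move_arm(
  plan=[
    {"tx": -0.8,"ty": 0.9,"tz": 0,"wx": 0,"wy": 0,"wz": 0},
    {"tx": -1.6,"ty": 1.8,"tz": 0,"wx": 0,"wy": 0,"wz": 0},
    {"tx": -2.1,"ty": 2.4,"tz": 0,"wx": 0,"wy": 0,"wz": 0},
    {"tx": -2.1,"ty": 2.4,"tz": 0,"wx": 0,"wy": 0,"wz": 0},
    {"tx": -2.1,"ty": 2.4,"tz": 0.4,"wx": 0,"wy": 0,"wz": 0},
    {"tx": -2.1,"ty": 2.4,"tz": 0.8,"wx": 0,"wy": 0,"wz": 0},
    {"tx": -1.8,"ty": 2.0,"tz": 1,"wx": 0,"wy": 0,"wz": 0},
    {"tx": -1.1,"ty": 1.2,"tz": 1,"wx": 0,"wy": 0,"wz": 0},
    {"tx": -0.5,"ty": 0.7,"tz": 0.6,"wx": 0,"wy": 0,"wz": 0},
    {"tx": 0,"ty": 0,"tz": 0.4,"wx": 0,"wy": 0,"wz": 0},
    {"tx": 0,"ty": 0,"tz": 0,"wx": 0,"wy": 0,"wz": 0},
    {"tx": 0,"ty": 0,"tz": 0,"wx": 0,"wy": 0,"wz": 0},
  ],
  gripper=0,
)

```text
time_s: 17.48
ee_pos: [454.8, -308.9, 197.1]
ee_rot: [-179.9, 0.0, 16.6]
force: [0.2, -0.3, 0.8]
gripper_width: 0.5
gripper_force: 0.0
```

```bash
python3 - <<'E'
from h import *
import pickle
mv(455,-310,200)
d={n:grab_frame(n) for n in("scene","side","wrist")}; pickle.dump(d,open("f6.pkl","wb"))
f=d["wrist"]; print(proj(f,[[446,-279,60],[540,-311,102],[540,-311,62],[465,-336,60]]))
im=np.zeros((600,800,3),np.uint8)
im=crop(f,120,0,640,390,800,600)
cv2.imwrite("pics/w6.png",im)
E
```

```text
t 17.4833 pos [ 454.8 -308.9  197.1] rot [-1.7994e+02  2.0000e-02  1.6580e+01] F [ 0.2 -0.3  0.8] w 0.5
cm tx -0.01 ty 0.12 tz -0.29 
[[279.57158056 225.9410644 ]
 [365.23225404 113.57846792]
 [359.70968398 112.78341766]
 [360.21115026 223.44329476]]
```

View pics/w6.png

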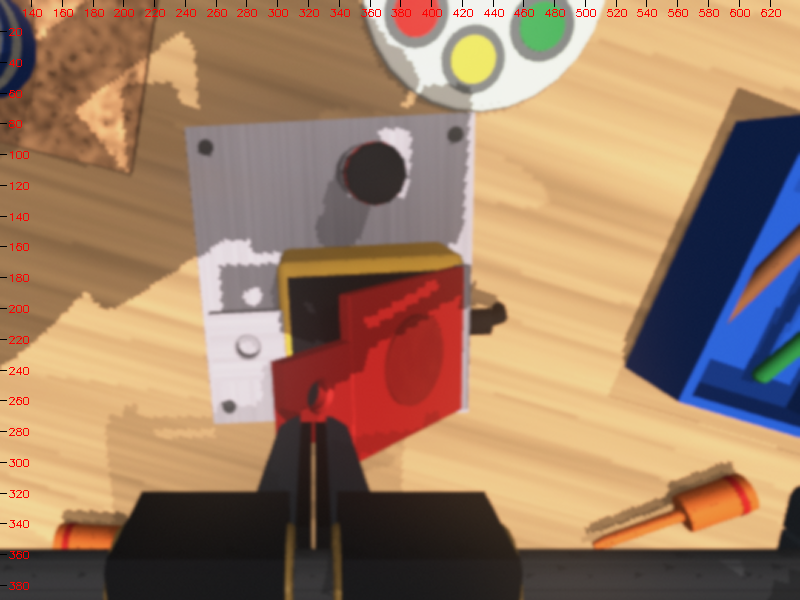

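The lug hole shows at about (281,225), and the knob top is centred near (363,112). The flap is open and leans toward the lug. The box's +x axis points right in the picture.

```bash
python3 - <<'E'
from h import *
import pickle
f=pickle.load(open("f6.pkl","rb"))["wrist"]
g=cv2.cvtColor(f["color"],cv2.COLOR_RGB2GRAY)
m=(g[80:150,325:400]<75).astype(np.uint8); k,l,st,c=cv2.connectedComponentsWithStats(m)
print([(st[i]+[325,80,0,0,0],c[i]+[325,80]) for i in range(1,k) if st[i,4]>100])
L=onz(f,(280.7,225.1),60); Kt=onz(f,(363.3,112),102); print(L,Kt,np.linalg.norm((Kt-L)[:2]))
v=Kt-L; yaw=np.degrees(np.arctan2(v[1],v[0]))-np.degrees(np.arctan2(78,60)); print("yaw",yaw)
# plate screws / box edges check of yaw
a=np.radians(yaw); u=np.array([np.cos(a),np.sin(a)]); print("push",L[:2]+40*u,"centre",L[:2]+60*u)
p=lambda X,Y:(120+X/1.538-.5,Y/1.538-.5)
e=onz(f,p(285,254),60)-onz(f,p(437,243),60); print("box back edge yaw",np.degrees(np.arctan2(-e[1],-e[0])))
P=L[:2]+40*u; mv(P[0],P[1],150)
E
```

```text
[(array([ 340,   93,   43,   40, 1268]), array([362.4022082, 112.5307571]))]
[ 446.8673623  -279.63815652   60.        ] [ 540.52881835 -309.61228318  102.        ] 98.34081867856969
yaw -70.17744506871864
push [ 460.43169346 -317.26805049] centre [ 467.21385904 -336.08299747]
box back edge yaw -69.2828454109472
t 17.6333 pos [ 455.3 -308.9  198. ] rot [ 1.7996e+02 -4.0000e-02  1.6640e+01] F [ 0.1 -0.   0.5] w 0.4
cm tx 0.25 ty 0.94 tz 4.80
```

move_arm(
  plan=[
    {"tx": 0.25,"ty": 0.94,"tz": 1.5,"wx": 0,"wy": 0,"wz": 0},
    {"tx": 0,"ty": 0,"tz": 1.5,"wx": 0,"wy": 0,"wz": 0},
    {"tx": 0,"ty": 0,"tz": 1.5,"wx": 0,"wy": 0,"wz": 0},
    {"tx": 0,"ty": 0,"tz": 1.2,"wx": 0,"wy": 0,"wz": 0},
    {"tx": 0,"ty": 0,"tz": 1,"wx": 0,"wy": 0,"wz": 0},
    {"tx": 0,"ty": 0,"tz": 1,"wx": 0,"wy": 0,"wz": 0},
    {"tx": 0,"ty": 0,"tz": 1,"wx": 0,"wy": 0,"wz": 0},
    {"tx": 0,"ty": 0,"tz": 1,"wx": 0,"wy": 0,"wz": 0},
    {"tx": 0,"ty": 0,"tz": 1,"wx": 0,"wy": 0,"wz": 0},
    {"tx": 0,"ty": 0,"tz": 1,"wx": 0,"wy": 0,"wz": 0},
    {"tx": 0,"ty": 0,"tz": 0.7,"wx": 0,"wy": 0,"wz": 0},
    {"tx": 0,"ty": 0,"tz": 0.4,"wx": 0,"wy": 0,"wz": 0},
  ],
)

```text
time_s: 18.63
ee_pos: [459.2, -317.6, 68.1]
ee_rot: [-179.9, 0.1, 16.5]
force: [-0.1, 1.1, 0.8]
gripper_width: 0.5
gripper_force: 0.3
```

move_arm(
  plan=[
    {"tx": 0,"ty": 0,"tz": 0.2,"wx": 0,"wy": 0,"wz": 0},
    {"tx": 0,"ty": 0,"tz": 0.1,"wx": 0,"wy": 0,"wz": 0},
    {"tx": 0,"ty": 0,"tz": 0.05,"wx": 0,"wy": 0,"wz": 0},
    {"tx": 0,"ty": 0,"tz": 0,"wx": 0,"wy": 0,"wz": 0},
  ],
)

```text
time_s: 18.97
ee_pos: [459.9, -318.2, 66.3]
ee_rot: [180.0, -0.0, 16.5]
force: [0.2, 0.5, 0.1]
gripper_width: 0.4
gripper_force: 0.0
```

move_arm(
  plan=[
    {"tx": 0,"ty": 0,"tz": 0.1,"wx": 0,"wy": 0,"wz": 0},
    {"tx": 0,"ty": 0,"tz": 0.1,"wx": 0,"wy": 0,"wz": 0},
    {"tx": 0,"ty": 0,"tz": 0,"wx": 0,"wy": 0,"wz": 0},
    {"tx": 0,"ty": 0,"tz": 0,"wx": 0,"wy": 0,"wz": 0},
  ],
)

```text
time_s: 19.3
ee_pos: [460.1, -318.3, 66.1]
ee_rot: [179.9, -0.1, 16.5]
force: [-3.4, 1.7, 12.0]
gripper_width: 0.5
gripper_force: 5.9
```

move_arm(
  plan=[
    {"tx": 0,"ty": 0,"tz": -0.5,"wx": 0,"wy": 0,"wz": 0},
    {"tx": 0,"ty": 0,"tz": -1.5,"wx": 0,"wy": 0,"wz": 0},
    {"tx": 0,"ty": 0,"tz": -2,"wx": 0,"wy": 0,"wz": 0},
    {"tx": 0,"ty": 0,"tz": -2,"wx": 0,"wy": 0,"wz": 0},
    {"tx": 0,"ty": 0,"tz": -1.5,"wx": 0,"wy": 0,"wz": 0},
    {"tx": 0,"ty": 0,"tz": -1,"wx": 0,"wy": 0,"wz": 0},
    {"tx": 0,"ty": 0,"tz": 0,"wx": 0,"wy": 0,"wz": 0},
    {"tx": 0,"ty": 0,"tz": 0,"wx": 0,"wy": 0,"wz": 0},
  ],
)

```text
time_s: 19.97
ee_pos: [459.7, -318.1, 149.0]
ee_rot: [180.0, -0.0, 16.5]
force: [-0.4, -0.1, 0.1]
gripper_width: 0.8
gripper_force: 0.0
```

```bash
python3 - <<'E'
from h import *
import pickle
f=grab_frame("wrist"); pickle.dump(f,open("f7.pkl","wb"))
q=proj(f,[[446.9,-279.6,66],[540.5,-309.6,102],[467.2,-336.1,66]]); print(q.round(0))
g=cv2.cvtColor(f["color"],cv2.COLOR_RGB2GRAY); h=cv2.cvtColor(f["color"],cv2.COLOR_RGB2HSV)
x0,y0=(q[1]-[60,60]).astype(int).clip(0); m=(g[y0:y0+120,x0:x0+120]<70).astype(np.uint8); k,l,st,c=cv2.connectedComponentsWithStats(m)
print([(st[i]+[x0,y0,0,0,0],c[i]+[x0,y0],onz(f,c[i]+[x0,y0],102).round(1)) for i in range(1,k) if st[i,4]>200])
x0,y0=(q[0]-[40,40]).astype(int); red=((h[...,0]<8)|(h[...,0]>172))&(h[...,1]>150)
m=(~red[y0:y0+80,x0:x0+80]).astype(np.uint8); k,l,st,c=cv2.connectedComponentsWithStats(m)
print([(st[i]+[x0,y0,0,0,0],c[i]+[x0,y0],onz(f,c[i]+[x0,y0],66).round(1)) for i in range(1,k) if st[i,4]>30])
mv(540.5,-309.6,150)
E
```

```text
[[256. 251.]
 [351. 116.]
 [353. 245.]]
[(array([ 328,   93,   48,   48, 1770]), array([351.67288136, 116.48700565]), array([ 540.5, -309.7,  102. ]))]
[(array([ 216,  210,   73,   80, 2529]), array([243.25939106, 251.16093318]), array([ 444.2, -271.8,   66. ])), (array([249, 242,  18,  15, 214]), array([257.27570093, 249.        ]), array([ 448.1, -279.8,   66. ]))]
t 20.0167 pos [ 459.3 -317.7  148.2] rot [-1.7995e+02  4.0000e-02  1.6550e+01] F [-0.   0.3  0.3] w 0.6
cm tx 8.02 ty 1.54 tz -0.18
```

move_arm(
  plan=[
    {"tx": 0.8,"ty": 0.14,"tz": 0,"wx": 0,"wy": 0,"wz": 0},
    {"tx": 1.6,"ty": 0.3,"tz": 0,"wx": 0,"wy": 0,"wz": 0},
    {"tx": 2.0,"ty": 0.4,"tz": 0,"wx": 0,"wy": 0,"wz": 0},
    {"tx": 1.8,"ty": 0.4,"tz": 0,"wx": 0,"wy": 0,"wz": 0},
    {"tx": 1.2,"ty": 0.2,"tz": 0,"wx": 0,"wy": 0,"wz": 0},
    {"tx": 0.6,"ty": 0.1,"tz": 0,"wx": 0,"wy": 0,"wz": 0},
    {"tx": 0,"ty": 0,"tz": 0.5,"wx": 0,"wy": 0,"wz": 0},
    {"tx": 0,"ty": 0,"tz": 1,"wx": 0,"wy": 0,"wz": 0},
    {"tx": 0,"ty": 0,"tz": 0.5,"wx": 0,"wy": 0,"wz": 0},
    {"tx": 0,"ty": 0,"tz": 0,"wx": 0,"wy": 0,"wz": 0},
    {"tx": 0,"ty": 0,"tz": 0,"wx": 0,"wy": 0,"wz": 0},
  ],
  gripper=5.5,
)

```text
time_s: 20.93
ee_pos: [539.7, -309.9, 128.3]
ee_rot: [-179.9, 0.1, 16.5]
force: [-0.1, -0.4, 0.1]
gripper_width: 55.0
gripper_force: 0.0
```

```bash
python3 - <<'E'
from h import *
mv(540.5,-309.7,72)
E
```

```text
t 20.9333 pos [ 539.7 -309.9  128.3] rot [-1.7993e+02  7.0000e-02  1.6510e+01] F [-0.1 -0.4  0.1] w 55.0
cm tx 0.08 ty 0.01 tz 5.63
```

move_arm(
  plan=[
    {"tx": 0.08,"ty": 0,"tz": 0.5,"wx": 0,"wy": 0,"wz": 0},
    {"tx": 0,"ty": 0,"tz": 1,"wx": 0,"wy": 0,"wz": 0},
    {"tx": 0,"ty": 0,"tz": 1.2,"wx": 0,"wy": 0,"wz": 0},
    {"tx": 0,"ty": 0,"tz": 1.2,"wx": 0,"wy": 0,"wz": 0},
    {"tx": 0,"ty": 0,"tz": 1,"wx": 0,"wy": 0,"wz": 0},
    {"tx": 0,"ty": 0,"tz": 0.6,"wx": 0,"wy": 0,"wz": 0},
    {"tx": 0,"ty": 0,"tz": 0.1,"wx": 0,"wy": 0,"wz": 0},
    {"tx": 0,"ty": 0,"tz": 0,"wx": 0,"wy": 0,"wz": 0},
    {"tx": 0,"ty": 0,"tz": 0,"wx": 0,"wy": 0,"wz": 0},
  ],
)

```text
time_s: 21.68
ee_pos: [541.9, -309.9, 73.4]
ee_rot: [180.0, -0.0, 16.5]
force: [-0.2, -0.5, 0.4]
gripper_width: 54.6
gripper_force: 0.0
```

move_arm(
  plan=[
    {"tx": 0,"ty": 0,"tz": 0,"wx": 0,"wy": 0,"wz": 0},
    {"tx": 0,"ty": 0,"tz": 0,"wx": 0,"wy": 0,"wz": 0},
    {"tx": 0,"ty": 0,"tz": 0,"wx": 0,"wy": 0,"wz": 0},
    {"tx": 0,"ty": 0,"tz": 0,"wx": 0,"wy": 0,"wz": 0},
    {"tx": 0,"ty": 0,"tz": 0,"wx": 0,"wy": 0,"wz": 0},
    {"tx": 0,"ty": 0,"tz": 0,"wx": 0,"wy": 0,"wz": 0},
    {"tx": 0,"ty": 0,"tz": 0,"wx": 0,"wy": 0,"wz": 0},
  ],
  gripper=1.8,
  force=25,
)

```text
time_s: 22.27
ee_pos: [541.6, -309.7, 73.1]
ee_rot: [180.0, -0.0, 16.5]
force: [-0.1, 0.8, 1.5]
gripper_width: 23.5
gripper_force: 25.0
```

move_arm(
  plan=[
    {"tx": 0,"ty": 0,"tz": -0.3,"wx": 0,"wy": 0,"wz": 0},
    {"tx": 0,"ty": 0,"tz": -0.6,"wx": 0,"wy": 0,"wz": 0},
    {"tx": 0,"ty": 0,"tz": -1,"wx": 0,"wy": 0,"wz": 0},
    {"tx": 0,"ty": 0,"tz": -1.2,"wx": 0,"wy": 0,"wz": 0},
    {"tx": 0,"ty": 0,"tz": -1.2,"wx": 0,"wy": 0,"wz": 0},
    {"tx": 0,"ty": 0,"tz": -1.2,"wx": 0,"wy": 0,"wz": 0},
    {"tx": 0,"ty": 0,"tz": -1.2,"wx": 0,"wy": 0,"wz": 0},
    {"tx": 0,"ty": 0,"tz": -0.8,"wx": 0,"wy": 0,"wz": 0},
    {"tx": 0,"ty": 0,"tz": -0.3,"wx": 0,"wy": 0,"wz": 0},
    {"tx": 0,"ty": 0,"tz": 0,"wx": 0,"wy": 0,"wz": 0},
    {"tx": 0,"ty": 0,"tz": 0,"wx": 0,"wy": 0,"wz": 0},
  ],
)

```text
time_s: 23.18
ee_pos: [541.3, -309.6, 150.8]
ee_rot: [-180.0, 0.0, 16.5]
force: [-0.5, -0.1, -0.5]
gripper_width: 23.2
gripper_force: 25.0
```

```bash
python3 - <<'E'
from h import *
import pickle
mv(448.4,-279.7,148)
f=grab_frame("wrist"); pickle.dump(f,open("f8.pkl","wb"))
E
```

```text
t 23.1833 pos [ 541.3 -309.6  150.8] rot [-1.7999e+02  2.0000e-02  1.6550e+01] F [-0.5 -0.1 -0.5] w 23.2
cm tx -8.06 ty -5.51 tz 0.28
```

move_arm(
  plan=[
    {"tx": -0.7,"ty": -0.5,"tz": 0,"wx": 0,"wy": 0,"wz": 0},
    {"tx": -1.4,"ty": -1.0,"tz": 0,"wx": 0,"wy": 0,"wz": 0},
    {"tx": -1.8,"ty": -1.2,"tz": 0,"wx": 0,"wy": 0,"wz": 0},
    {"tx": -1.8,"ty": -1.2,"tz": 0,"wx": 0,"wy": 0,"wz": 0},
    {"tx": -1.4,"ty": -0.95,"tz": 0,"wx": 0,"wy": 0,"wz": 0},
    {"tx": -0.7,"ty": -0.5,"tz": 0.2,"wx": 0,"wy": 0,"wz": 0},
    {"tx": -0.26,"ty": -0.16,"tz": 0.3,"wx": 0,"wy": 0,"wz": 0},
    {"tx": 0,"ty": 0,"tz": 0.2,"wx": 0,"wy": 0,"wz": 0},
    {"tx": 0,"ty": 0,"tz": 0,"wx": 0,"wy": 0,"wz": 0},
    {"tx": 0,"ty": 0,"tz": 0,"wx": 0,"wy": 0,"wz": 0},
    {"tx": 0,"ty": 0,"tz": 0,"wx": 0,"wy": 0,"wz": 0},
  ],
)

```text
time_s: 24.15
ee_pos: [449.4, -280.2, 143.8]
ee_rot: [180.0, -0.0, 16.6]
force: [0.3, -0.9, -0.3]
gripper_width: 23.4
gripper_force: 25.0
```

```bash
python3 - <<'E'
from h import *
import pickle
mv(448.4,-279.7,142)
d={n:grab_frame(n) for n in("scene","side","wrist")}; pickle.dump(d,open("f9.pkl","wb"))
H=[447.5,-279.7,66]; 
for n in d: print(n,proj(d[n],H))
s=d["scene"]["color"].copy(); e=d["side"]["color"].copy(); f=d["wrist"]
q=proj(f,H)[0].astype(int)
a=crop(f,max(q[0]-100,0),max(q[1]-100,0),q[0]+100,q[1]+100,400,600)
qs=proj(d["scene"],H)[0].astype(int); qe=proj(d["side"],H)[0].astype(int)
b=np.vstack([crop(d["scene"],qs[0]-40,qs[1]-40,qs[0]+40,qs[1]+20,400,300),crop(d["side"],qe[0]-40,qe[1]-40,qe[0]+40,qe[1]+20,400,300)])
cv2.imwrite("pics/c9.png",np.hstack([a,b]))
E
```

```text
t 24.15 pos [ 449.4 -280.2  143.8] rot [ 1.7998e+02 -1.0000e-02  1.6560e+01] F [ 0.3 -0.9 -0.3] w 23.4
cm tx -0.08 ty -0.07 tz 0.18 
scene [[248.81869297 187.42294279]]
side [[325.5962956  329.02366407]]
wrist [[320.02712401 253.38950186]]
```

View pics/c9.png

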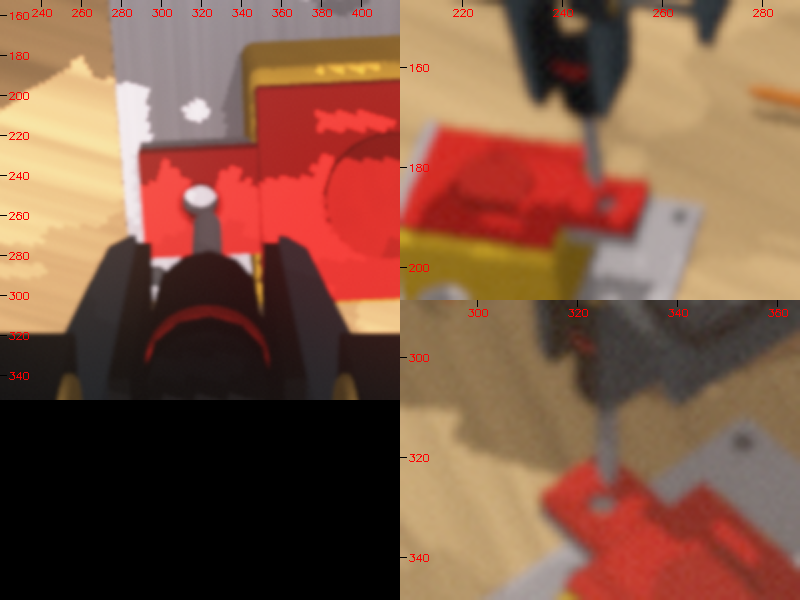

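The wrist crop shows the open hole at about (319,252), with the shank just in front of it at column 323 or so. I'll turn that into a sideways offset.

```bash
python3 - <<'E'
from h import *
import pickle
d=pickle.load(open("f9.pkl","rb")); f=d["wrist"]
h=cv2.cvtColor(f["color"],cv2.COLOR_RGB2HSV).astype(int); c=f["color"].astype(int)
for r in range(240,281,3): print(r,"".join("R" if (p[0]>p[1]+60) else ("W" if p.min()>150 else ("g" if p.max()>70 else "#")) for p in c[r,290:350]))
s=env.state(); p=s["ee_pos"]; print(p)
a=np.radians(s["ee_rot"][2]); R=np.array([[np.cos(a),np.sin(a)],[np.sin(a),-np.cos(a)]])
for ox in(0,-1.1):
  for dz in(-65,-45,-25,-11):
    q=p.copy(); q[:2]+=R@[ox,0]; q[2]+=dz; print(ox,dz,proj(f,q).round(1))
for uv in((319.5,252),(319.5,253.5)): print("hole",onz(f,uv,66).round(1))
E
```

```text
240 RRRRRRRRRRRRRRRRRRRRRRRRRRRRRRRRRRRRRRRRRRRRRRRRRRRRRRRRRRRR
243 RRRRRRRRRRRRRRRRRRRRRRRRRRRRRRRRRRRRRRRRRRRRRRRRRRRRRRRRRRRR
246 RRRRRRRRRRRRRRRRRRRRRRRRRRRgWWWWWgRRRRRRRRRRRRRRRRRRRRRRRRRR
249 RRRRRRRRRRRRRRRRRRRRRRRWWWWWWWWWWWWWWRRRRRRRRRRRRRRRRRRRRRRR
252 RRRRRRRRRRRRRRRRRRRRRRgWWWWWWWWWWWWWWWRRRRRRRRRRRRRRRRRRRRRR
255 RRRRRRRRRRRRRRRRRRRRRRggggWWWWWWWWggggRRRRRRRRRRRRRRRRRRRRRR
258 WRRRRRRRRRRRRRRRRRRRRRRRgggggggggggggRRRRRRRRRRRRRRRRRRRRRRR
261 WRRRRRRRRRRRRRRRRRRRRRRRRRRRggggggggggRRRRRRRRRRRRRRRRRRRRRR
264 WRRRRRRRRRRRRRRRRRRRRRRRRRRggggggggggggRRRRRRRRRRRRRRRRRRRRR
267 WRRRRRRRRRRRRRRRRRRRRRRRRRRgggggggggggggRRRRRRRRRRRRRRRRRRRR
270 WWRRRRRRRRRRRRRRRRRRRRRRRRRgggggggggggggRRRRRRRRRRRRRRRRRRRR
273 WWRRRRRRRRRRRRRRRRRRRRRRRRRgggggggggggggRRRRRRRRRRRRRRRRRRRR
276 ####gRRRRRRRRRRRRRRRRRRRRRRgggggggggggggRRRRRRRRRRRRRRRRRRRR
279 ####gRRRRRRRRRRRRRRRRRRRRRRgggg#######ggRRRRRRRRRRRRRRRRRRRR
[ 449.04684115 -279.99931168  143.8731854 ]
0 -65 [[321.1 258.3]]
0 -45 [[321.  270.7]]
0 -25 [[320.9 285.4]]
0 -11 [[320.7 297.3]]
-1.1 -65 [[321.1 260.1]]
-1.1 -45 [[321.  272.6]]
-1.1 -25 [[320.9 287.4]]
-1.1 -11 [[320.7 299.5]]
hole [ 448.3 -279.1   66. ]
hole [ 447.3 -279.4   66. ]
```

move_arm(
  plan=[
    {"tx": 0.02,"ty": -0.13,"tz": 0,"wx": 0,"wy": 0,"wz": 0},
    {"tx": 0,"ty": 0,"tz": 0.4,"wx": 0,"wy": 0,"wz": 0},
    {"tx": 0,"ty": 0,"tz": 0.4,"wx": 0,"wy": 0,"wz": 0},
    {"tx": 0,"ty": 0,"tz": 0.3,"wx": 0,"wy": 0,"wz": 0},
    {"tx": 0,"ty": 0,"tz": 0.3,"wx": 0,"wy": 0,"wz": 0},
    {"tx": 0,"ty": 0,"tz": 0.2,"wx": 0,"wy": 0,"wz": 0},
    {"tx": 0,"ty": 0,"tz": 0,"wx": 0,"wy": 0,"wz": 0},
    {"tx": 0,"ty": 0,"tz": 0,"wx": 0,"wy": 0,"wz": 0},
  ],
)

```text
time_s: 24.97
ee_pos: [448.4, -278.5, 127.8]
ee_rot: [-180.0, 0.0, 16.5]
force: [-0.1, 0.2, -0.2]
gripper_width: 23.9
gripper_force: 25.0
```

move_arm(
  plan=[
    {"tx": 0,"ty": 0,"tz": 0.2,"wx": 0,"wy": 0,"wz": 0},
    {"tx": 0,"ty": 0,"tz": 0.2,"wx": 0,"wy": 0,"wz": 0},
    {"tx": 0,"ty": 0,"tz": 0.2,"wx": 0,"wy": 0,"wz": 0},
    {"tx": 0,"ty": 0,"tz": 0.2,"wx": 0,"wy": 0,"wz": 0},
    {"tx": 0,"ty": 0,"tz": 0,"wx": 0,"wy": 0,"wz": 0},
    {"tx": 0,"ty": 0,"tz": 0,"wx": 0,"wy": 0,"wz": 0},
  ],
)

```text
time_s: 25.47
ee_pos: [448.3, -278.5, 119.8]
ee_rot: [-180.0, 0.0, 16.5]
force: [-0.6, -0.1, -1.3]
gripper_width: 23.6
gripper_force: 25.0
```

Tip is 12 mm into the hole with no resistance, so I'll carry on down.

move_arm(
  plan=[
    {"tx": 0,"ty": 0,"tz": 0.3,"wx": 0,"wy": 0,"wz": 0},
    {"tx": 0,"ty": 0,"tz": 0.3,"wx": 0,"wy": 0,"wz": 0},
    {"tx": 0,"ty": 0,"tz": 0.3,"wx": 0,"wy": 0,"wz": 0},
    {"tx": 0,"ty": 0,"tz": 0.3,"wx": 0,"wy": 0,"wz": 0},
    {"tx": 0,"ty": 0,"tz": 0.3,"wx": 0,"wy": 0,"wz": 0},
    {"tx": 0,"ty": 0,"tz": 0,"wx": 0,"wy": 0,"wz": 0},
  ],
)

```text
time_s: 25.97
ee_pos: [448.0, -278.3, 104.2]
ee_rot: [-179.9, 0.1, 16.6]
force: [-0.7, 0.5, -0.7]
gripper_width: 23.6
gripper_force: 25.0
```

move_arm(
  plan=[
    {"tx": 0,"ty": 0,"tz": 0.4,"wx": 0,"wy": 0,"wz": 0},
    {"tx": 0,"ty": 0,"tz": 0.4,"wx": 0,"wy": 0,"wz": 0},
    {"tx": 0,"ty": 0,"tz": 0.4,"wx": 0,"wy": 0,"wz": 0},
    {"tx": 0,"ty": 0,"tz": 0.4,"wx": 0,"wy": 0,"wz": 0},
    {"tx": 0,"ty": 0,"tz": 0.4,"wx": 0,"wy": 0,"wz": 0},
    {"tx": 0,"ty": 0,"tz": 0.3,"wx": 0,"wy": 0,"wz": 0},
    {"tx": 0,"ty": 0,"tz": 0,"wx": 0,"wy": 0,"wz": 0},
  ],
)

```text
time_s: 26.55
ee_pos: [448.0, -278.3, 81.1]
ee_rot: [-179.9, 0.1, 16.5]
force: [0.1, 0.9, -0.6]
gripper_width: 23.1
gripper_force: 25.0
```

Expected seat height is TCP 77. I'll go down gently until it touches.

move_arm(
  plan=[
    {"tx": 0,"ty": 0,"tz": 0.15,"wx": 0,"wy": 0,"wz": 0},
    {"tx": 0,"ty": 0,"tz": 0.15,"wx": 0,"wy": 0,"wz": 0},
    {"tx": 0,"ty": 0,"tz": 0.15,"wx": 0,"wy": 0,"wz": 0},
    {"tx": 0,"ty": 0,"tz": 0,"wx": 0,"wy": 0,"wz": 0},
    {"tx": 0,"ty": 0,"tz": 0,"wx": 0,"wy": 0,"wz": 0},
  ],
)

```text
time_s: 26.97
ee_pos: [448.4, -278.6, 77.5]
ee_rot: [180.0, -0.0, 16.5]
force: [-0.9, 1.7, -0.5]
gripper_width: 23.2
gripper_force: 25.0
```

move_arm(
  plan=[
    {"tx": 0,"ty": 0,"tz": 0.1,"wx": 0,"wy": 0,"wz": 0},
    {"tx": 0,"ty": 0,"tz": 0.05,"wx": 0,"wy": 0,"wz": 0},
    {"tx": 0,"ty": 0,"tz": 0,"wx": 0,"wy": 0,"wz": 0},
    {"tx": 0,"ty": 0,"tz": 0,"wx": 0,"wy": 0,"wz": 0},
  ],
)

```text
time_s: 27.3
ee_pos: [448.6, -278.7, 76.9]
ee_rot: [180.0, -0.0, 16.5]
force: [-1.2, 1.2, 5.6]
gripper_width: 23.8
gripper_force: 25.0
```

Knob is seated at 76.9 mm with 5.6 N of contact. Release and retreat.

move_arm(
  plan=[
    {"tx": 0,"ty": 0,"tz": 0,"wx": 0,"wy": 0,"wz": 0},
    {"tx": 0,"ty": 0,"tz": 0,"wx": 0,"wy": 0,"wz": 0},
    {"tx": 0,"ty": 0,"tz": 0,"wx": 0,"wy": 0,"wz": 0},
    {"tx": 0,"ty": 0,"tz": 0,"wx": 0,"wy": 0,"wz": 0},
    {"tx": 0,"ty": 0,"tz": 0,"wx": 0,"wy": 0,"wz": 0},
  ],
  gripper=5.5,
)

```text
time_s: 27.72
ee_pos: [448.4, -278.6, 75.8]
ee_rot: [-180.0, 0.0, 16.5]
force: [-0.1, 0.6, -0.9]
gripper_width: 53.3
gripper_force: 0.0
```

move_arm(
  plan=[
    {"tx": 0,"ty": 0,"tz": -0.5,"wx": 0,"wy": 0,"wz": 0},
    {"tx": 0,"ty": 0,"tz": -1,"wx": 0,"wy": 0,"wz": 0},
    {"tx": 0,"ty": 0,"tz": -1.5,"wx": 0,"wy": 0,"wz": 0},
    {"tx": 0,"ty": 0,"tz": -2,"wx": 0,"wy": 0,"wz": 0},
    {"tx": 0,"ty": 0,"tz": -2,"wx": 0,"wy": 0,"wz": 0},
    {"tx": 0,"ty": 0,"tz": -2,"wx": 0,"wy": 0,"wz": 0},
    {"tx": 0,"ty": 0,"tz": -2,"wx": 0,"wy": 0,"wz": 0},
    {"tx": -1.5,"ty": 0,"tz": -1,"wx": 0,"wy": 0,"wz": 0},
    {"tx": -2.5,"ty": 0,"tz": 0,"wx": 0,"wy": 0,"wz": 0},
    {"tx": -2,"ty": 0,"tz": 0,"wx": 0,"wy": 0,"wz": 0},
    {"tx": 0,"ty": 0,"tz": 0,"wx": 0,"wy": 0,"wz": 0},
    {"tx": 0,"ty": 0,"tz": 0,"wx": 0,"wy": 0,"wz": 0},
  ],
)

```text
time_s: 28.72
ee_pos: [389.7, -295.8, 196.4]
ee_rot: [180.0, -0.0, 16.4]
force: [0.5, 0.3, -0.0]
gripper_width: 54.9
gripper_force: 0.0
```

```bash
python3 - <<'E'
from h import *
mv(0,0,0)
d={n:grab_frame(n) for n in("scene","side","wrist")}
cv2.imwrite("pics/end.png",np.vstack([np.hstack([crop(d["wrist"],120,60,520,360),crop(d["scene"],180,130,380,330)]),np.hstack([crop(d["side"],270,220,430,380),crop(d["side"],180,110,400,275)])]))
E
```

```text
t 28.7167 pos [ 389.7 -295.8  196.4] rot [ 1.7998e+02 -2.0000e-02  1.6440e+01] F [ 0.5  0.3 -0. ] w 54.9
cm tx -29.01 ty -39.40 tz 19.64
```

View pics/end.png

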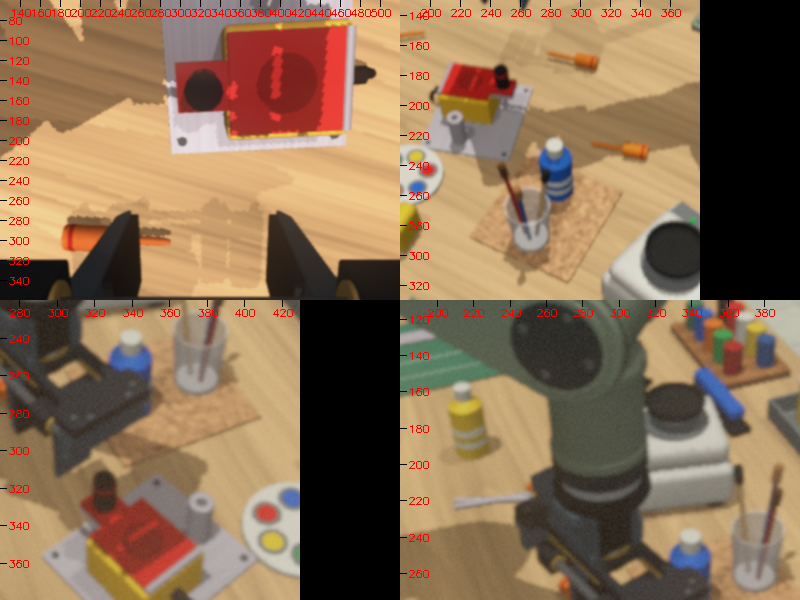

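The final picture shows the flap flat, the lock pin's knob seated on the tab at about (200,90), and the blue bottle standing on the near part of the cork board. The orange look-alikes are now lying down. At least one was already lying before I lowered anything near it, and the arm never came close to them, so they toppled by themselves. Handing in.

```bash
python3 -c "
from workcell import env
print(env.job_done())"
```

```text
the job is handed in; nothing more can be done
None
```

I handed the job in at about 29 s: the blue bottle was pressed for over 2 s at about 15 N and stands on the clear part of the cork board, the flap is shut, and the lock pin is fully in; the orange look-alike pins fell over during the run, untouched by the arm as far as I can tell.

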